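# Fit a grinding point in the trimming spindle

## Robot

A 7-joint arm with a two-finger parallel gripper is mounted at the origin on the work surface. World frame = base frame: x ahead of the robot, y to its left, z up, the work surface at z = 0. Lengths are in m, angles in degrees, forces in N, time in s.
With the tool pointing down it reaches from about 0.4 to 0.9 m from the base axis. Payload 5.5 kg.
Tool frame: the origin (TCP) lies at the very end of the fingers, on their centre line; the grasp point (between the pads) lies grasp_offset behind it (grasp_offset is the distance from the TCP to the grasp point, in m); z points along the fingers, y is the line along which they close (so a half turn about z gives the same grasp; the last joint's range is limited). The gripper opens to 92 mm and grips with 3 to 60 N. Pads are 19 mm wide; open, the fingers measure 130 mm over their backs; the gripper's body (75 mm by 190 mm) begins 47 mm behind the grasp point.
Start: joints at [85.669, 28.699, -24.465, 88.831, 12.651, 65.22, -12.049], TCP at [0.216, -0.613, 0.227] pointing down, gripper open.
Joint ranges: [-164.97, 164.97], [-17.58, 116.51], [-87.97, 89.64], [11.32, 138.91], [-80.73, 260.73], [10.89, 115.49], [-147.41, 147.41]. Speed limits (degrees/s): [147.25, 147.25, 180, 180, 180, 180, 180].

## Interface

Orientations are given as a 3x3 rotation matrix whose columns are the frame's x, y, z axes.
In Python, from cell import get_state, snapshot, calibration, close_job, grasp_offset gives the robot as it stands.
- The arm moves only by the tool send_rows, never from a script. Its argument "increments" is a list of rows, each an object of numbers: "fingers": the opening, from 0 (shut) to 1 (fully open); "dx", "dy", "dz": the shift along the tool's x, y, z in units of 30 mm (1.0 is 30 mm); "rx", "ry", "rz": the turn, a rotation vector about the tool's x, y, z in units of 5 degrees (1.0 is 5 degrees). In form: [{"fingers": .., "dx": .., "dy": .., "dz": .., "rx": .., "ry": .., "rz": ..}, ...]. A call has 1 to 20 rows; each row shifts and turns the commanded pose from where the row before left it, along the tool's axes as they then stand; what a row does not reach is not made up. A row lasts 1/12 s, in which the tool goes at most 41.7 mm and 7.16 degrees, less where a joint would pass 70% of its speed; a pose out of reach is approached as far as the arm can. A call is refused whole if a number of a shift passes 1 or a number of a turn 1, either way. A call with a gripper value outside its range is refused whole. The fingers move at their own pace and stop on an object; "grip_force" is the grip in N (left out, the last holds). Time passes only in rows, so rows that do not move let the fingers close. It gives the time, the measured TCP pose, the force, the opening and the grip force at its end, in the units of the state.
- get_state(): the state, without advancing time (a new reading comes with each control period).
- snapshot(name): name is "scene" or "top" or "wrist"; returns the picture (400x640x3 uint8, red, green, blue); there is no depth.
- calibration(name): a dict with "mtx" (3x3 intrinsics, pixels), "position" and "attitude" of the camera in the world. Camera axes: x right, y down, z forward; pixel columns grow to the right and rows downward; lengths in m; the calibration is good to about 2 mm. A picture is of the moment at which its call begins: read the wrist's pose just before it. calibration takes no time and is no camera call; for the wrist camera it gives the pose at the moment of the call.
- close_job(): hands the job in; it is judged then, once.
The state is a dict: "time_s": time; "joint_pos": joint angles; "joint_velocities": joint speeds; "effort": joint torques, N m; "ee_pos": TCP position; "eef_rot": TCP orientation; "ft_force": force on the tool from outside, world axes, zero at the start; "moment": the same for the moment, N m; "width": finger opening in m; "gripper_force": force on a finger pad.
Only numpy, scipy, OpenCV 4.12 (cv2) and the standard library are available. Lean on these libraries where they do the work, as an engineer would, in place of code of your own. Each camera call takes 0.05 s, during which the arm holds its last target. There are 200 camera calls.

## Task

Take the green grinding point out of the block, set its shank into the sloping collet of the trimming spindle and push it fully home, then turn the collet nut clockwise (looking into the collet) until it comes to its stop and the collet grips the shank. Leave the point there, let go, and do not disturb the other points or the rest of the bench.

Things in the scene. Friction and masses are not known exactly. Their poses are not given: they have to be found in the camera images.
- point_green: the GREEN mounted grinding point, about 40 g, standing upright, shank down, in one of the three holes of the block (any of the three). Steel shank 8 mm diameter, 30 mm long, with a 1 mm chamfer at its tip; above it a plain cylindrical green stone head, 14 mm diameter, 28 mm long. Origin at the shank's tip, z along the shank towards the head (so the head reaches from 30 to 58 mm along z)
- point_pink: pink mounted grinding point standing shank down in a hole of the block, the same shape and size as the green one; origin at the tip of its shank. Not to be used
- point_white: white mounted grinding point standing shank down in a hole of the block, the same shape and size as the green one; origin at the tip of its shank. Not to be used
- block: wooden block fixed to the bench, 50 x 150 x 30 mm high, origin at the centre of its underside, three holes along its y axis at -45, 0 and +45 mm; each hole 9.6 mm wide, 22 mm deep. A point standing in it has its head 38 to 66 mm above the bench
- collet: collet in the nose of the trimming spindle, fixed. Origin at the centre of its mouth, in the front face of the nut, 150 mm above the bench; z points out of the mouth along the bore, 30 degrees from vertical, leaning back to the stand's -x side. Conical mouth 17 mm wide, narrowing to a 9.4 mm bore 4 mm down; bore 26 mm deep from the face: with a point home, 4 mm of shank show between nut and head
- nut_mid (a point): centre of the nut, on the bore axis, 9 mm below the mouth. Round knurled aluminium nut round the mouth, 30 mm diameter, 18 mm high; below it the nose is 22 mm in diameter for 24 mm, then the 46 mm motor body. It turns about the collet's z and does not shift along it. Clockwise looking into the mouth (negative about the collet's z) tightens. It stays where it is left
- nut_face (a point): the point of the collet mouth in the nut's front face. The nut starts loose, its angle unknown, 2.4 to 3.4 rad short of tight (more than one grasp). It turns with 0.05 N m of friction, a little more once the jaws touch the shank, and comes to a dead stop, plainly felt as more than 0.15 N m, when the collet is tight; holding it against the stop does no harm
- seat (a point): centre of the solid stop at the bottom of the bore, 26 mm below the collet mouth; the tip of the shank rests here when it is home
- jaw1: collet jaw 1 of three, a small brass piece inside the bore; origin at the centre of the collet mouth when fully open, it slides 0.8 mm towards the axis per radian of nut. With a shank inside, the three jaws press on it (over 5 N each) only when the nut is near its stop
- jaw2: collet jaw 2 of three, a small brass piece inside the bore; origin at the centre of the collet mouth when fully open, it slides 0.8 mm towards the axis per radian of nut. With a shank inside, the three jaws press on it (over 5 N each) only when the nut is near its stop
- jaw3: collet jaw 3 of three, a small brass piece inside the bore; origin at the centre of the collet mouth when fully open, it slides 0.8 mm towards the axis per radian of nut. With a shank inside, the three jaws press on it (over 5 N each) only when the nut is near its stop
- spindle: stand of the spindle, white, base plate 160 x 130 x 20 mm, fixed to the bench; origin at bench level; its -x side is the one the collet leans to, the mouth lies 30 mm from the origin on that side, 150 mm up
- specimen: amber resin specimen cylinder, 30 mm diameter, 22 mm high; origin at the centre of its underside
- objective: dark microscope objective standing upright, 32 mm diameter, 45 mm high; origin at the centre of its underside
- dish: glass dish with a white bottom, 90 mm diameter, 15 mm high; origin at the centre of its underside
- spanner: steel spanner, 160 mm long, lying flat; origin under its middle
- jar: amber jar with a lid, heavy, standing fast, 56 mm diameter, 75 mm high; origin at the centre of its underside
- tin: blue tin with a lid, heavy, standing fast, 60 mm diameter, 70 mm high; origin at the centre of its underside

How it is judged (in metres and radians):
On the way, in this order (a step that is already met when the one before it is completed fails the run):
1. the green point's shank is fully home in the collet (distance between point_green and seat below 0.0035 m and angle between the z axis of point_green and the z axis of collet, either way round below 0.2 rad), for 0.2 s.
2. the nut is tightened: all three jaws grip the home shank (distance between point_green and seat below 0.0035 m and angle between the z axis of point_green and the z axis of collet, either way round below 0.12 rad and contact force between each of jaw1, jaw2, jaw3 and point_green above 5 N), for 0.2 s.
At the end, for the whole second after the job is handed in: Green point in the collet: tip within 3.5 mm of the stop, in line within 0.12 rad, at rest, each of the three jaws pressing it with over 5 N, fingers touching nothing; the other points moved no more than 15 mm, other loose things no more than 40 mm (all of step 2 and linear speed of point_green below 0.01 m/s and contact force between the fingers and anything else below 0.2 N).
It fails at once if another grinding point is moved by more than 15 mm (distance of any of point_pink, point_white from where it was at the start of the episode above 0.015 m).
It fails at once if a thing on the bench is shifted by more than 40 mm (distance of any of specimen, objective, dish, spanner from where it was at the start of the episode above 0.04 m).
It also fails if it takes over 72 s, if anything falls off the work surface, if the arm or the gripper's body presses on something with over 40 N, if the wrist force passes 120 N, or if a joint passes its speed limit or range.

## Working session

There is one attempt and no reset: what is moved stays moved. The work goes in short steps, Python scripts to look and compute and a tool call to move; the robot and the scene stay as the last step left them, time stands still between calls to the robot, and variables do not carry over. Pictures are saved under pics/ and viewed, at most 10 in all, crops included, and the job is handed in when it is done.

Besides the shell and the picture viewer there is one more tool, called after ">>>" as name(argument=value, ...), one argument or row to a line, values as JSON. send_rows: Moves the arm, as the interface text tells. Its arguments: {"type":"object","properties":{"increments":{"type":"array"},"grip_force":{"type":"number"}},"required":["increments"]}

```bash
mkdir -p pics; ls; python3 - <<'E'
from cell import *
import cv2,numpy as np
print(get_state(),grasp_offset if not callable(grasp_offset) else grasp_offset())
for n in("scene","top"):
    im=snapshot(n);cv2.imwrite(f"pics/{n}0.png",im[:,:,::-1]);print(n,calibration(n))
E
```

```text
pics
{'time_s': 0.0, 'joint_pos': array([ 85.66798031,  28.7538392 , -24.4524085 ,  88.89041573,
        12.65297135,  65.2208691 , -12.0502897 ]), 'joint_velocities': array([-0.00742199,  0.03699207, -0.02472566, -0.00470207, -0.11144733,
       -0.02360857,  0.01112049]), 'effort': array([ 8.43203252e-04, -5.66594768e+01, -5.81547439e+00, -2.79107898e+01,
       -6.85586524e-02,  3.09355720e-02,  1.70340859e-04]), 'ee_pos': array([ 0.21574084, -0.61241416,  0.22568426]), 'eef_rot': array([[ 9.43139991e-01,  3.32395203e-01, -6.22051998e-04],
       [ 3.32395785e-01, -9.43138194e-01,  1.84097702e-03],
       [ 2.52509345e-05, -1.94306652e-03, -9.99998112e-01]]), 'ft_force': array([-0.79424656, -0.24007467,  0.22339339]), 'moment': array([ 0.012985  ,  0.04111905, -0.00519881]), 'gripper_force': 0.0, 'width': 0.09212491433834097} 0.0188
scene {'mtx': array([[421.152853  ,   0.        , 324.82498725],
       [  0.        , 421.152853  , 200.03678146],
       [  0.        ,   0.        ,   1.        ]]), 'position': array([ 1.49902138, -0.19953037,  0.88953562]), 'attitude': array([[ 0.19431059,  0.62899384, -0.75273511],
       [ 0.98092746, -0.12070415,  0.15235429],
       [ 0.00497166, -0.76798259, -0.64045142]])}
top {'mtx': array([[475.20085326,   0.        , 313.29071621],
       [  0.        , 475.20085326, 197.73994838],
       [  0.        ,   0.        ,   1.        ]]), 'position': array([0.32577726, 0.01015314, 1.52899191]), 'attitude': array([[ 0.02318797, -0.98596848,  0.16531326],
       [-0.99967404, -0.02463449, -0.00670497],
       [ 0.0106833 , -0.1651039 , -0.98621832]])}
```

View pics/scene0.png

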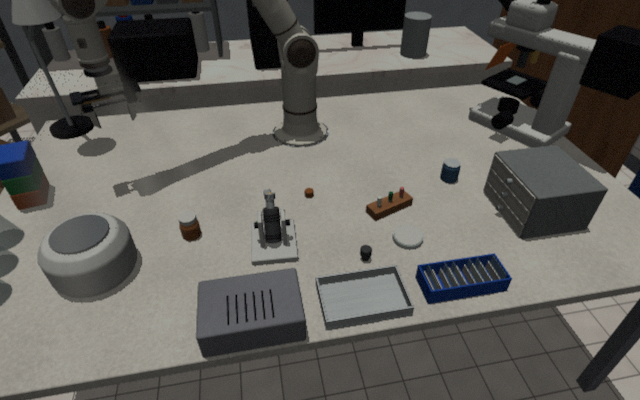

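View pics/top0.png

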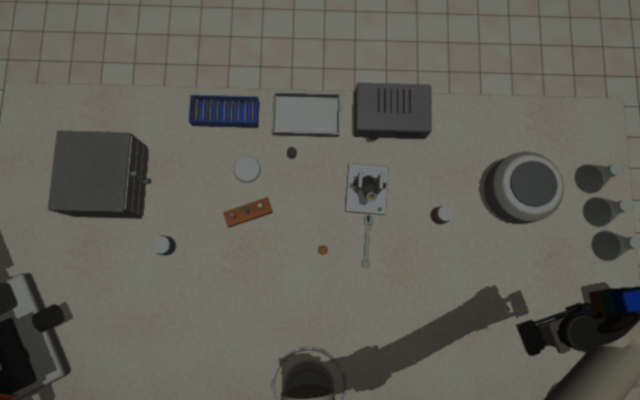

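The scene view shows the spindle near (272,225) and the block at (390,205) with three points. The top view shows the spindle at (368,190) and the block at (248,212). I'll enlarge these.

```bash
python3 - <<'E'
import cv2,numpy as np
s=cv2.imread("pics/scene0.png");t=cv2.imread("pics/top0.png")
def c(im,x,y,w,h):return cv2.resize(im[y:y+h,x:x+w],(400,300),interpolation=cv2.INTER_CUBIC)
m=np.vstack([np.hstack([c(s,360,180,60,45),c(s,235,180,80,60)+0]),np.hstack([c(t,218,190,60,45),c(t,336,158,80,60)])])
cv2.imwrite("pics/m.png",cv2.convertScaleAbs(m,alpha=1.6))
E
```

```text
(no output)
```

View pics/m.png

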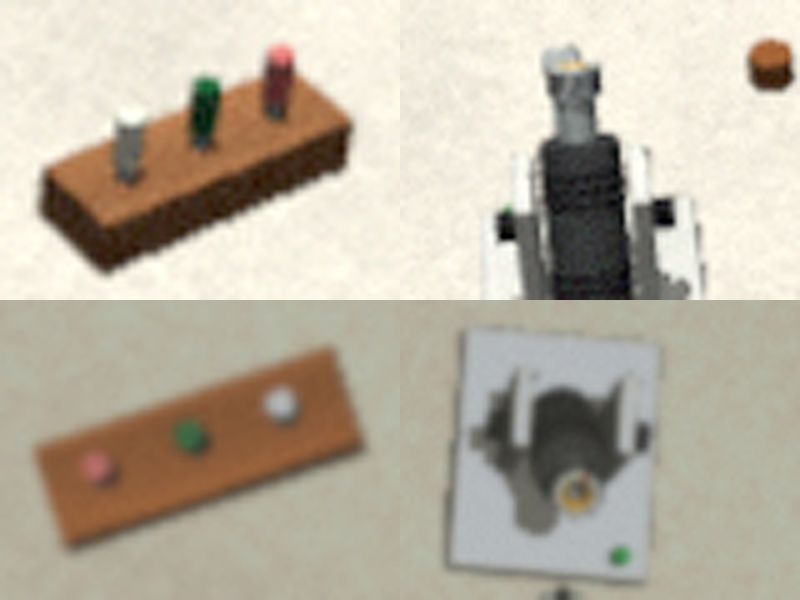

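Green is the middle point: its head top is at scene (390.7,192) and top (246.5,210). The collet mouth is at scene (270,194) and top (371.6,196).

```bash
cat >h.py <<'E'
from cell import *
import cv2,numpy as np
def ray(cal,uv):
    d=np.linalg.inv(cal["mtx"])@[*uv,1.];d=cal["attitude"]@d;return cal["position"],d/np.linalg.norm(d)
def tri(obs):
    A=np.zeros((3,3));b=np.zeros(3);R=[ray(*o) for o in obs]
    for p,d in R:
        M=np.eye(3)-np.outer(d,d);A+=M;b+=M@p
    x=np.linalg.solve(A,b);return x.round(4),[round(float(np.linalg.norm(np.cross(x-p,d))),4) for p,d in R]
def onz(cal,uv,z):
    p,d=ray(cal,uv);return p+d*(z-p[2])/d[2]
def proj(cal,P):
    c=cal["attitude"].T@(np.asarray(P)-cal["position"]);q=cal["mtx"]@c;return (q[:2]/q[2]).round(1)
E
python3 - <<'E'
from h import *
S,T=calibration("scene"),calibration("top")
print("green top",tri([(S,(390.7,192.3)),(T,(246.5,210.1))]),onz(T,(246.5,210.1),.066))
print("mouth",tri([(S,(270,194)),(T,(371.6,196))]),onz(T,(371.6,196),.15))
q=lambda x,y:(218+x/6.667,190+(y-300)/6.667)
for n,p in dict(pink=(97,467),white=(281,404)).items(): print(n,onz(T,q(*p),.066))
q=lambda x,y:(336+(x-400)/5,158+(y-300)/5)
C=[onz(T,q(*p),.02) for p in[(465,328),(660,345),(645,580),(450,565)]];print(np.array(C),np.mean(C,0))
for a,b in((3,0),(2,1)):
    d=C[b]-C[a];print(np.degrees(np.arctan2(d[1],d[0])),np.linalg.norm(d))
for a,b in((1,0),(2,3)):
    d=C[b]-C[a];print(np.degrees(np.arctan2(d[1],d[0]))-90,np.linalg.norm(d))
print(calibration("wrist"))
s=get_state();R=s['eef_rot'];w=calibration("wrist");print(R.T@(w['position']-s['ee_pos']),R.T@w['attitude'])
for n,p in dict(jar=(442,214),tin=(163,245),spec=(323,250),obj=(292,153),dish=(247,169),sp=(367,240)).items(): print(n,onz(T,p,.03))
E
```

```text
green top (array([0.5277, 0.2076, 0.0616]), [0.0005, 0.0005]) [0.52694893 0.20653496 0.066     ]
mouth (array([ 0.5676, -0.17  ,  0.1442]), [0.0017, 0.0017]) [ 0.56642227 -0.17096496  0.15      ]
pink [0.51042382 0.24894871 0.066     ]
white [0.54211102 0.16482877 0.066     ]
[[ 0.69450403 -0.11393279  0.02      ]
 [ 0.68640661 -0.24129383  0.02      ]
 [ 0.53161052 -0.23122601  0.02      ]
 [ 0.5382313  -0.10598673  0.02      ]] [ 0.61268811 -0.17310984  0.02      ]
-2.9108320239195535 0.15647461936134185
-3.72123188558941 0.15512314096783916
-3.6378822080233277 0.12761819506301209
-3.0261245515545454 0.12541416330560345
{'mtx': array([[330.73341416,   0.        , 325.59099944],
       [  0.        , 330.73341416, 201.26034041],
       [  0.        ,   0.        ,   1.        ]]), 'position': array([ 0.28987338, -0.5874129 ,  0.38414506]), 'attitude': array([[ 0.33199312, -0.90335773, -0.27152417],
       [-0.94328067, -0.31838856, -0.09407607],
       [-0.00146585,  0.2873561 , -0.9578227 ]])}
[ 0.07823594  0.00071421 -0.15837164] [[-3.56390780e-04 -9.57805442e-01 -2.87417132e-01]
 [ 9.99999890e-01 -4.29342501e-04  1.90788359e-04]
 [-3.06138519e-04 -2.87417032e-01  9.57805490e-01]]
jar [ 0.53472716 -0.41168543  0.03      ]
tin [0.41506311 0.46760571 0.03      ]
spec [ 0.41139673 -0.03439075  0.03      ]
obj [0.72262028 0.07251649 0.03      ]
dish [0.66569016 0.21596236 0.03      ]
sp [ 0.44610969 -0.17260489  0.03      ]
```

Measured: green head top (0.527, 0.207, 0.062–0.066) and collet mouth (0.567, −0.170, 0.144–0.150), with the spindle yawed about −3.3° and the block about 21°. These agree with the sizes given. I'll arc towards the block and stop over the spindle for a wrist view.

>>> send_rows(
  increments=[
    {"fingers": 0.6, "dz": -1},
    {"dx": 1, "rz": -0.55, "fingers": 0.6},
    {"dx": 1, "rz": -0.55, "fingers": 0.6},
    {"dx": 1, "rz": -0.55, "fingers": 0.6},
    {"dx": 1, "rz": -0.55, "fingers": 0.6},
    {"dx": 1, "rz": -0.55, "fingers": 0.6},
    {"dx": 1, "rz": -0.55, "fingers": 0.6},
    {"dx": 1, "rz": -0.55, "fingers": 0.6},
    {"dx": 1, "rz": -0.55, "fingers": 0.6},
    {"dx": 1, "rz": -0.55, "fingers": 0.6},
    {"dx": 1, "rz": -0.55, "fingers": 0.6},
    {"dx": 1, "rz": -0.55, "fingers": 0.6},
    {"dx": 1, "rz": -0.55, "fingers": 0.6},
    {"dx": 1, "rz": -0.55, "fingers": 0.6},
    {"dx": 1, "rz": -0.55, "fingers": 0.6},
    {"fingers": 0.6},
    {"fingers": 0.6},
  ],
)

```text
invalid input
```

```bash
python3 - <<'E'
from h import *
s=get_state();print(s['joint_pos'],s['ee_pos'],s['time_s'],s['width'])
w=calibration("wrist");im=snapshot("wrist");cv2.imwrite("pics/w1.png",im[:,:,::-1]);np.save("w1.npy",w,allow_pickle=True)
print(proj(w,[.567,-.171,.15]),proj(w,[.527,.2065,.066]))
E
```

```text
[ 85.66807835  28.74902223 -24.45100837  88.88557565  12.64926399
  65.21952008 -12.05046424] [ 0.21576305 -0.61247135  0.22576993] 0.1 0.09190493090781422
[ -579.  -1154.2] [-1011.5  -913.6]
```

>>> send_rows(
  increments=[
    {"fingers": 0.6, "dx": 0, "dy": 0, "dz": -1, "rx": 0, "ry": 0, "rz": 0},
    {"fingers": 0.6, "dx": 1, "dy": 0, "dz": 0, "rx": 0, "ry": 0, "rz": -0.55},
    {"fingers": 0.6, "dx": 1, "dy": 0, "dz": 0, "rx": 0, "ry": 0, "rz": -0.55},
    {"fingers": 0.6, "dx": 1, "dy": 0, "dz": 0, "rx": 0, "ry": 0, "rz": -0.55},
    {"fingers": 0.6, "dx": 1, "dy": 0, "dz": 0, "rx": 0, "ry": 0, "rz": -0.55},
    {"fingers": 0.6, "dx": 1, "dy": 0, "dz": 0, "rx": 0, "ry": 0, "rz": -0.55},
    {"fingers": 0.6, "dx": 1, "dy": 0, "dz": 0, "rx": 0, "ry": 0, "rz": -0.55},
    {"fingers": 0.6, "dx": 1, "dy": 0, "dz": 0, "rx": 0, "ry": 0, "rz": -0.55},
    {"fingers": 0.6, "dx": 1, "dy": 0, "dz": 0, "rx": 0, "ry": 0, "rz": -0.55},
    {"fingers": 0.6, "dx": 1, "dy": 0, "dz": 0, "rx": 0, "ry": 0, "rz": -0.55},
    {"fingers": 0.6, "dx": 1, "dy": 0, "dz": 0, "rx": 0, "ry": 0, "rz": -0.55},
    {"fingers": 0.6, "dx": 1, "dy": 0, "dz": 0, "rx": 0, "ry": 0, "rz": -0.55},
    {"fingers": 0.6, "dx": 1, "dy": 0, "dz": 0, "rx": 0, "ry": 0, "rz": -0.55},
    {"fingers": 0.6, "dx": 0, "dy": 0, "dz": 0, "rx": 0, "ry": 0, "rz": 0},
    {"fingers": 0.6, "dx": 0, "dy": 0, "dz": 0, "rx": 0, "ry": 0, "rz": 0},
  ],
)

```text
time_s: 1.4
ee_pos: [0.5104, -0.4088, 0.2566]
eef_rot: [[0.606, 0.796, 0.0], [0.796, -0.606, 0.001], [0.001, -0.0, -1.0]]
ft_force: [-0.8, -1.1, 0.3]
width: 0.0555
gripper_force: 0.0
```

```bash
python3 - <<'E'
from h import *
s=get_state();print(s['joint_pos'],s['ee_pos'],s['time_s'],s['width'])
w=calibration("wrist");im=snapshot("wrist");cv2.imwrite("pics/w1.png",im[:,:,::-1]);np.save("w1.npy",w,allow_pickle=True)
print(proj(w,[.567,-.171,.15]),proj(w,[.527,.2065,.066]))
E
```

```text
[ 61.31383709  29.89103103 -35.95952789  86.03529848  18.06027127
  69.97691796 -14.52264819] [ 0.51044248 -0.40875291  0.25656174] 1.4 0.05550371052214074
[ 169.8 -134.7] [-232.5 -578.8]
```

>>> send_rows(
  increments=[
    {"fingers": 0.6, "dx": 1, "dy": 0, "dz": 0, "rx": 0, "ry": 0, "rz": -0.55},
    {"fingers": 0.6, "dx": 1, "dy": 0, "dz": 0, "rx": 0, "ry": 0, "rz": -0.55},
    {"fingers": 0.6, "dx": 1, "dy": 0, "dz": 0, "rx": 0, "ry": 0, "rz": -0.55},
    {"fingers": 0.6, "dx": 1, "dy": 0, "dz": 0, "rx": 0, "ry": 0, "rz": -0.55},
    {"fingers": 0.6, "dx": 0, "dy": 0, "dz": 0, "rx": 0, "ry": 0, "rz": 0},
    {"fingers": 0.6, "dx": 0, "dy": 0, "dz": 0, "rx": 0, "ry": 0, "rz": 0},
  ],
)

```text
time_s: 1.95
ee_pos: [0.575, -0.3107, 0.2567]
eef_rot: [[0.446, 0.895, -0.0], [0.895, -0.446, 0.0], [0.0, -0.0, -1.0]]
ft_force: [-0.8, -0.8, 0.5]
width: 0.0551
gripper_force: 0.0
```

```bash
python3 - <<'E'
from h import *
s=get_state();print(s['joint_pos'],s['ee_pos'],s['time_s'],s['width'])
w=calibration("wrist");im=snapshot("wrist");cv2.imwrite("pics/w1.png",im[:,:,::-1]);np.save("w1.npy",w,allow_pickle=True)
print(proj(w,[.567,-.171,.15]),proj(w,[.527,.2065,.066]))
E
```

```text
[ 53.12785385  30.67607348 -39.32466194  86.02418844  20.04210401
  70.49068235 -15.47440179] [ 0.57496865 -0.31073382  0.25665943] 1.95 0.05510139713229589
[229.2  39.2] [ -69.8 -445. ]
```

View pics/w1.png

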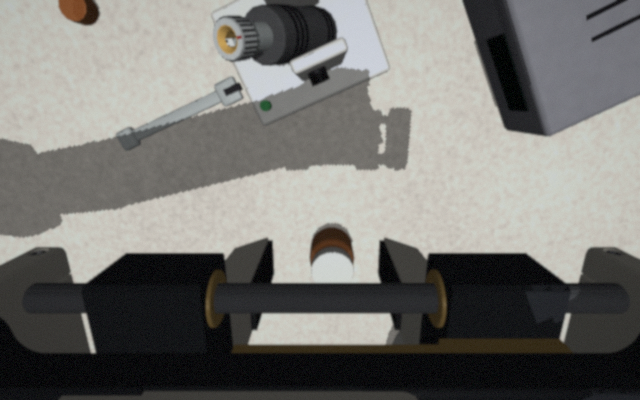

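The collet mouth appears at (229,39), against a predicted (229.2,39.2), so its position is confirmed. Next I move on to the block.

>>> send_rows(
  increments=[
    {"fingers": 0.6, "dx": 0.98, "dy": -0.14, "dz": 0, "rx": 0, "ry": 0, "rz": -0.525},
    {"fingers": 0.6, "dx": 0.98, "dy": -0.14, "dz": 0, "rx": 0, "ry": 0, "rz": -0.525},
    {"fingers": 0.6, "dx": 0.98, "dy": -0.14, "dz": 0, "rx": 0, "ry": 0, "rz": -0.525},
    {"fingers": 0.6, "dx": 0.98, "dy": -0.14, "dz": 0, "rx": 0, "ry": 0, "rz": -0.525},
    {"fingers": 0.6, "dx": 0.98, "dy": -0.14, "dz": 0, "rx": 0, "ry": 0, "rz": -0.525},
    {"fingers": 0.6, "dx": 0.98, "dy": -0.14, "dz": 0, "rx": 0, "ry": 0, "rz": -0.525},
    {"fingers": 0.6, "dx": 0.98, "dy": -0.14, "dz": 0, "rx": 0, "ry": 0, "rz": -0.525},
    {"fingers": 0.6, "dx": 0.98, "dy": -0.14, "dz": 0, "rx": 0, "ry": 0, "rz": -0.525},
    {"fingers": 0.6, "dx": 0.98, "dy": -0.14, "dz": 0.3, "rx": 0, "ry": 0, "rz": -0.525},
    {"fingers": 0.6, "dx": 0.98, "dy": -0.14, "dz": 0.3, "rx": 0, "ry": 0, "rz": -0.525},
    {"fingers": 0.6, "dx": 0.98, "dy": -0.14, "dz": 0.3, "rx": 0, "ry": 0, "rz": -0.525},
    {"fingers": 0.6, "dx": 0.98, "dy": -0.14, "dz": 0.3, "rx": 0, "ry": 0, "rz": -0.525},
    {"fingers": 0.6, "dx": 0.98, "dy": -0.14, "dz": 0.3, "rx": 0, "ry": 0, "rz": -0.525},
    {"fingers": 0.6, "dx": 0.98, "dy": -0.14, "dz": 0.3, "rx": 0, "ry": 0, "rz": -0.525},
    {"fingers": 0.6, "dx": 0.98, "dy": -0.14, "dz": 0.3, "rx": 0, "ry": 0, "rz": -0.525},
    {"fingers": 0.6, "dx": 0.98, "dy": -0.14, "dz": 0.3, "rx": 0, "ry": 0, "rz": -0.525},
    {"fingers": 0.6, "dx": 0.98, "dy": -0.14, "dz": 0.3, "rx": 0, "ry": 0, "rz": -0.525},
    {"fingers": 0.6, "dx": 0.98, "dy": -0.14, "dz": 0.3, "rx": 0, "ry": 0, "rz": -0.525},
    {"fingers": 0.6, "dx": 0, "dy": 0, "dz": 0, "rx": 0, "ry": 0, "rz": 0},
    {"fingers": 0.6, "dx": 0, "dy": 0, "dz": 0, "rx": 0, "ry": 0, "rz": 0},
  ],
)

```text
time_s: 3.67
ee_pos: [0.5393, 0.206, 0.1661]
eef_rot: [[-0.353, 0.936, -0.001], [0.936, 0.353, -0.001], [-0.001, -0.001, -1.0]]
ft_force: [-0.2, 0.5, -1.0]
width: 0.0551
gripper_force: 0.0
```

```bash
python3 - <<'E'
from h import *
s=get_state();R=s['eef_rot'];print(s['joint_pos'],s['ee_pos'],s['time_s'],s['width'],R)
w=calibration("wrist");im=snapshot("wrist");cv2.imwrite("pics/w2.png",im[:,:,::-1]);np.save("w2.npy",w,allow_pickle=True)
for p in ([.527,.2065,.066],[.51,.249,.066],[.542,.165,.066]): print(proj(w,p))
print("tool delta/30mm",R.T@(np.array([.527,.2065,.039])-s['ee_pos'])/.03, np.degrees(np.arctan2(R[1,1],R[0,1])))
E
```

```text
[ 15.44700012  33.02221206 -52.42522559 102.09707098  29.92484653
  60.03934979 -27.42837214] [0.53934772 0.2060131  0.16605674] 3.6667 0.0551302730065696 [[-3.52827889e-01  9.35687676e-01 -1.02669633e-03]
 [ 9.35688056e-01  3.52826919e-01 -1.01379438e-03]
 [-5.86348802e-04 -1.31836242e-03 -9.99998959e-01]]
[311.3 194.8]
[309.3 137.7]
[311.2 244.8]
tool delta/30mm [ 0.16289013 -0.37381043  4.23562624] 20.660338708044097
```

View pics/w2.png

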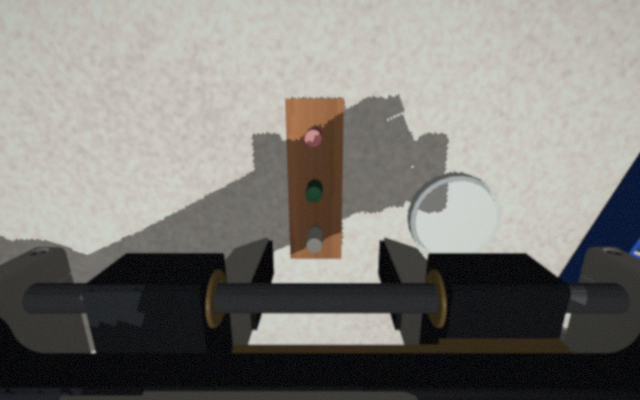

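The three head tops lie in a column: pink (313,138), green (314,194), white (314,246). They sit about 3 px (≈2 mm) off the prediction along tool y, so I correct for that, descend and grip.

>>> send_rows(
  increments=[
    {"fingers": 0.6, "dx": 0.16, "dy": -0.3, "dz": 0, "rx": 0, "ry": 0, "rz": 0},
    {"fingers": 0.6, "dx": 0, "dy": 0, "dz": 0.7, "rx": 0, "ry": 0, "rz": 0},
    {"fingers": 0.6, "dx": 0, "dy": 0, "dz": 0.7, "rx": 0, "ry": 0, "rz": 0},
    {"fingers": 0.6, "dx": 0, "dy": 0, "dz": 0.7, "rx": 0, "ry": 0, "rz": 0},
    {"fingers": 0.6, "dx": 0, "dy": 0, "dz": 0.7, "rx": 0, "ry": 0, "rz": 0},
    {"fingers": 0.6, "dx": 0, "dy": 0, "dz": 0.7, "rx": 0, "ry": 0, "rz": 0},
    {"fingers": 0.6, "dx": 0, "dy": 0, "dz": 0.7, "rx": 0, "ry": 0, "rz": 0},
    {"fingers": 0.6, "dx": 0, "dy": 0, "dz": 0, "rx": 0, "ry": 0, "rz": 0},
    {"fingers": 0, "dx": 0, "dy": 0, "dz": 0, "rx": 0, "ry": 0, "rz": 0},
    {"fingers": 0, "dx": 0, "dy": 0, "dz": 0, "rx": 0, "ry": 0, "rz": 0},
    {"fingers": 0, "dx": 0, "dy": 0, "dz": 0, "rx": 0, "ry": 0, "rz": 0},
    {"fingers": 0, "dx": 0, "dy": 0, "dz": 0, "rx": 0, "ry": 0, "rz": 0},
    {"fingers": 0, "dx": 0, "dy": 0, "dz": 0, "rx": 0, "ry": 0, "rz": 0},
    {"fingers": 0, "dx": 0, "dy": 0, "dz": 0, "rx": 0, "ry": 0, "rz": 0},
    {"fingers": 0, "dx": 0, "dy": 0, "dz": 0, "rx": 0, "ry": 0, "rz": 0},
    {"fingers": 0, "dx": 0, "dy": 0, "dz": 0, "rx": 0, "ry": 0, "rz": 0},
  ],
  grip_force=20,
)

```text
time_s: 5.05
ee_pos: [0.5295, 0.208, 0.0411]
eef_rot: [[-0.353, 0.936, 0.0], [0.936, 0.353, -0.0], [-0.0, 0.0, -1.0]]
ft_force: [-1.7, -0.3, 3.6]
width: 0.0135
gripper_force: 19.9
```

The green head is gripped (13.5 mm). Now I lift it, turn it and carry it over.

>>> send_rows(
  increments=[
    {"fingers": 0, "dx": 0, "dy": 0, "dz": -0.4, "rx": 0, "ry": 0, "rz": 0},
    {"fingers": 0, "dx": 0, "dy": 0, "dz": -0.8, "rx": 0, "ry": 0, "rz": 0},
    {"fingers": 0, "dx": 0, "dy": 0, "dz": -1, "rx": 0, "ry": 0, "rz": 0},
    {"fingers": 0, "dx": 0, "dy": 0, "dz": -1, "rx": 0, "ry": 0, "rz": 0},
    {"fingers": 0, "dx": 0, "dy": 0, "dz": -1, "rx": 0, "ry": 0, "rz": 0},
    {"fingers": 0, "dx": 0, "dy": 0, "dz": -1, "rx": 0, "ry": 0, "rz": 0},
    {"fingers": 0, "dx": 0, "dy": 0, "dz": -1, "rx": 0, "ry": 0, "rz": 0},
    {"fingers": 0, "dx": 0, "dy": 0, "dz": -1, "rx": 0, "ry": 0, "rz": 0},
    {"fingers": 0, "dx": 0, "dy": 0, "dz": -0.4, "rx": 0, "ry": 0, "rz": 0.8},
    {"fingers": 0, "dx": 0, "dy": 0, "dz": 0, "rx": 0, "ry": 0, "rz": 1},
    {"fingers": 0, "dx": 0, "dy": 0, "dz": 0, "rx": 0, "ry": 0, "rz": 1},
    {"fingers": 0, "dx": 0, "dy": 0, "dz": 0, "rx": 0, "ry": 0, "rz": 1},
    {"fingers": 0, "dx": 0, "dy": 0, "dz": 0, "rx": 0, "ry": 0, "rz": 1},
    {"fingers": 0, "dx": 0, "dy": 0, "dz": 0, "rx": 0, "ry": 0, "rz": 0},
  ],
)

```text
time_s: 6.22
ee_pos: [0.5293, 0.2083, 0.2696]
eef_rot: [[0.061, 0.998, 0.001], [0.998, -0.061, -0.0], [-0.0, 0.001, -1.0]]
ft_force: [0.6, 0.8, 0.0]
width: 0.0136
gripper_force: 20.0
```

>>> send_rows(
  increments=[
    {"fingers": 0, "dx": -0.4, "dy": -0.025, "dz": 0, "rx": 0, "ry": 0, "rz": 0},
    {"fingers": 0, "dx": -0.8, "dy": -0.025, "dz": 0, "rx": 0, "ry": 0, "rz": 0},
    {"fingers": 0, "dx": -0.96, "dy": -0.025, "dz": 0, "rx": 0, "ry": 0, "rz": 0},
    {"fingers": 0, "dx": -0.96, "dy": -0.025, "dz": 0, "rx": 0, "ry": 0, "rz": 0},
    {"fingers": 0, "dx": -0.96, "dy": -0.025, "dz": 0, "rx": 0, "ry": 0, "rz": 0},
    {"fingers": 0, "dx": -0.96, "dy": -0.025, "dz": 0, "rx": 0, "ry": 0, "rz": 0},
    {"fingers": 0, "dx": -0.96, "dy": -0.025, "dz": 0, "rx": 0, "ry": 0, "rz": 0},
    {"fingers": 0, "dx": -0.96, "dy": -0.025, "dz": 0, "rx": 0, "ry": 0, "rz": 0},
    {"fingers": 0, "dx": -0.96, "dy": -0.025, "dz": 0, "rx": 0, "ry": 0, "rz": 0},
    {"fingers": 0, "dx": -0.96, "dy": -0.025, "dz": 0, "rx": 0, "ry": 0, "rz": 0},
    {"fingers": 0, "dx": -0.96, "dy": -0.025, "dz": 0, "rx": 0, "ry": 0, "rz": 0},
    {"fingers": 0, "dx": -0.96, "dy": -0.025, "dz": 0, "rx": -0.5, "ry": 0, "rz": 0},
    {"fingers": 0, "dx": -0.96, "dy": -0.025, "dz": 0, "rx": -0.5, "ry": 0, "rz": 0},
    {"fingers": 0, "dx": -0.8, "dy": -0.025, "dz": 0, "rx": -1, "ry": 0, "rz": 0},
    {"fingers": 0, "dx": 0, "dy": 0, "dz": 0, "rx": -1, "ry": 0, "rz": 0},
    {"fingers": 0, "dx": 0, "dy": 0, "dz": 0, "rx": -1, "ry": 0, "rz": 0},
    {"fingers": 0, "dx": 0, "dy": 0, "dz": 0, "rx": -1, "ry": 0, "rz": 0},
    {"fingers": 0, "dx": 0, "dy": 0, "dz": 0, "rx": -1, "ry": 0, "rz": 0},
    {"fingers": 0, "dx": 0, "dy": 0, "dz": 0, "rx": 0, "ry": 0, "rz": 0},
    {"fingers": 0, "dx": 0, "dy": 0, "dz": 0, "rx": 0, "ry": 0, "rz": 0},
  ],
)

```text
time_s: 7.88
ee_pos: [0.4961, -0.1668, 0.2681]
eef_rot: [[0.057, 0.872, 0.486], [0.998, -0.05, -0.028], [0.0, 0.487, -0.873]]
ft_force: [1.3, -0.3, -1.5]
width: 0.0134
gripper_force: 20.0
```

```bash
cat >>h.py <<'E'
M=np.array([.567,-.1705,.150]);Y=np.radians(-3.3);CZ=np.array([-.5*np.cos(Y),-.5*np.sin(Y),.75**.5])
def rep(h):
    s=get_state();R=s['eef_rot'];np.set_printoptions(precision=3,suppress=True)
    from scipy.spatial.transform import Rotation as Q
    z=R[:,2];a=np.cross(z,-CZ);ang=np.degrees(np.arcsin(np.linalg.norm(a)));
    rv=R.T@a/max(np.linalg.norm(a),1e-9)*ang/5
    print("t",s['time_s'],"J",s['joint_pos'],"p",s['ee_pos'],"w",s['width'],"F tool",R.T@s['ft_force'],"M tool",R.T@s['moment'])
    print("axis dist mm",1000*(s['ee_pos']-M)@CZ,"tilt fix units",rv,"delta units to",h,R.T@(M+CZ*h-s['ee_pos'])/.03)
E
python3 - <<'E'
from h import *
rep(.058)
w=calibration("wrist");im=snapshot("wrist");cv2.imwrite("pics/w3.png",im[:,:,::-1]);s=get_state()
sc=snapshot("scene");tp=snapshot("top")
c=lambda im,x,y,W,H:cv2.resize(im[y:y+H,x:x+W],(400,300),interpolation=cv2.INTER_CUBIC)
m=np.hstack([np.vstack([c(sc,230,150,80,60),c(tp,336,158,80,60)]),cv2.resize(im[:360,140:380],(400,600),interpolation=cv2.INTER_CUBIC)])
cv2.imwrite("pics/m3.png",cv2.convertScaleAbs(m[:,:,::-1],alpha=1.5))
print(proj(w,M),proj(w,s['ee_pos']+s['eef_rot'][:,2]*.033))
S,T=calibration("scene"),calibration("top")
for c in(S,T):print(proj(c,M),proj(c,s['ee_pos']+s['eef_rot'][:,2]*.033),proj(c,s['ee_pos']))
E
```

```text
t 7.8833 J [ 72.421  -3.666 -48.018 126.882 -25.5    30.348  39.812] p [ 0.496 -0.167  0.268] w 0.013368161713185542 F tool [-0.268  0.482  1.936] M tool [ 0.473 -0.049  0.027]
axis dist mm 137.78841943913093 tilt fix units [-0.172 -0.005  0.   ] delta units to 0.058 [0.013 0.123 2.658]
[329.7 188.8] [327.2 231.9]
[269.  192.3] [265.6 154.8] [264.5 142.7]
[371.4 195.8] [374.7 209.4] [375.9 213.8]
```

View pics/m3.png

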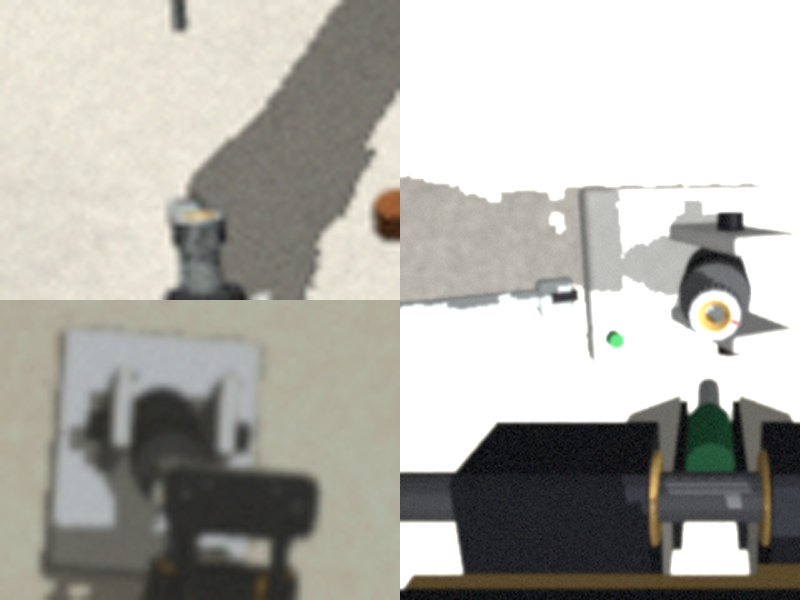

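Mouth in the wrist view at (329,188) matches the prediction (330,189), and so does the tip. The point is straight in the fingers, so I approach along the axis.

>>> send_rows(
  increments=[
    {"fingers": 0, "dx": 0, "dy": 0.1, "dz": 0.2, "rx": -0.17, "ry": 0, "rz": 0},
    {"fingers": 0, "dx": 0, "dy": 0.05, "dz": 0.6, "rx": 0, "ry": 0, "rz": 0},
    {"fingers": 0, "dx": 0, "dy": 0, "dz": 0.7, "rx": 0, "ry": 0, "rz": 0},
    {"fingers": 0, "dx": 0, "dy": 0, "dz": 0.7, "rx": 0, "ry": 0, "rz": 0},
    {"fingers": 0, "dx": 0, "dy": 0, "dz": 0.6, "rx": 0, "ry": 0, "rz": 0},
    {"fingers": 0, "dx": 0, "dy": 0, "dz": 0.4, "rx": 0, "ry": 0, "rz": 0},
    {"fingers": 0, "dx": 0, "dy": 0, "dz": 0, "rx": 0, "ry": 0, "rz": 0},
    {"fingers": 0, "dx": 0, "dy": 0, "dz": 0, "rx": 0, "ry": 0, "rz": 0},
  ],
)

```text
time_s: 8.7
ee_pos: [0.5505, -0.1681, 0.1873]
eef_rot: [[0.054, 0.864, 0.501], [0.999, -0.048, -0.024], [0.004, 0.502, -0.865]]
ft_force: [0.3, 0.0, -0.2]
width: 0.0136
gripper_force: 20.0
```

```bash
python3 - <<'E'
from h import *
rep(.035)
w=calibration("wrist");im=snapshot("wrist");sc=snapshot("scene");s=get_state()
m=np.hstack([cv2.resize(sc[165:210,240:300],(400,300),interpolation=cv2.INTER_CUBIC),cv2.resize(im[150:300,230:430],(400,300),interpolation=cv2.INTER_CUBIC)])
cv2.imwrite("pics/m4.png",cv2.convertScaleAbs(m[:,:,::-1],alpha=1.4))
print(proj(w,M),proj(w,s['ee_pos']+s['eef_rot'][:,2]*.033))
E
```

```text
t 8.7 J [ 58.248  12.626 -42.145 126.82    1.329  14.622  14.663] p [ 0.551 -0.168  0.187] w 0.013617086943060049 F tool [0.03  0.144 0.288] M tool [ 0.554 -0.019 -0.113]
axis dist mm 40.578267400985936 tilt fix units [ 0.026 -0.061 -0.   ] delta units to 0.035 [-0.048 -0.143  0.185]
[317.6 229.9] [325.1 234.3]
```

View pics/m4.png

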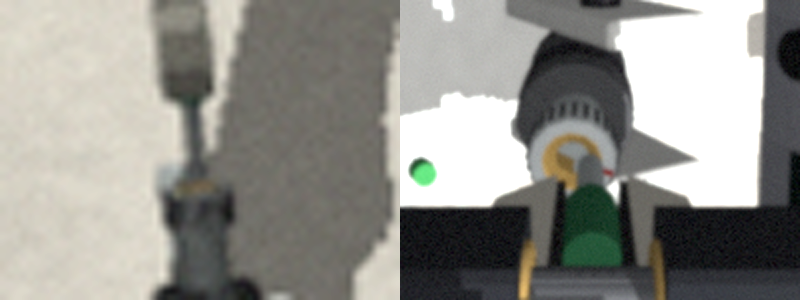

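The mouth is at (316,230) and the tip at (325,226), so the tip is about 4 mm off in +y, in line with the model. I correct that and go on in small steps, watching j6.

>>> send_rows(
  increments=[
    {"fingers": 0, "dx": -0.04, "dy": -0.14, "dz": 0, "rx": 0.03, "ry": -0.06, "rz": 0},
    {"fingers": 0, "dx": 0, "dy": 0, "dz": 0.15, "rx": 0, "ry": 0, "rz": 0},
    {"fingers": 0, "dx": 0, "dy": 0, "dz": 0.15, "rx": 0, "ry": 0, "rz": 0},
    {"fingers": 0, "dx": 0, "dy": 0, "dz": 0, "rx": 0, "ry": 0, "rz": 0},
    {"fingers": 0, "dx": 0, "dy": 0, "dz": 0, "rx": 0, "ry": 0, "rz": 0},
  ],
)

```text
time_s: 9.22
ee_pos: [0.5501, -0.1709, 0.1776]
eef_rot: [[0.059, 0.864, 0.499], [0.998, -0.05, -0.032], [-0.003, 0.5, -0.866]]
ft_force: [0.3, -0.2, -0.9]
width: 0.0137
gripper_force: 20.0
```

```bash
python3 - <<'E'
from h import *
rep(.033)
E
```

```text
t 9.2167 J [ 55.613  13.353 -39.511 127.29    3.572  13.201  12.452] p [ 0.55  -0.171  0.178] w 0.013746850226905114 F tool [-0.186 -0.17   0.898] M tool [0.542 0.025 0.035]
axis dist mm 32.3787772373583 tilt fix units [0.005 0.037 0.   ] delta units to 0.033 [ 0.045  0.026 -0.021]
```

>>> send_rows(
  increments=[
    {"fingers": 0, "dx": 0.04, "dy": 0.025, "dz": 0, "rx": 0, "ry": 0.03, "rz": 0},
    {"fingers": 0, "dx": 0, "dy": 0, "dz": 0.15, "rx": 0, "ry": 0, "rz": 0},
    {"fingers": 0, "dx": 0, "dy": 0, "dz": 0.15, "rx": 0, "ry": 0, "rz": 0},
    {"fingers": 0, "dx": 0, "dy": 0, "dz": 0, "rx": 0, "ry": 0, "rz": 0},
    {"fingers": 0, "dx": 0, "dy": 0, "dz": 0, "rx": 0, "ry": 0, "rz": 0},
  ],
)

```text
time_s: 9.63
ee_pos: [0.5555, -0.1697, 0.17]
eef_rot: [[0.058, 0.864, 0.499], [0.998, -0.05, -0.029], [-0.0, 0.5, -0.866]]
ft_force: [0.3, 1.1, -0.5]
width: 0.0132
gripper_force: 20.0
```

```bash
python3 - <<'E'
from h import *
rep(.023)
E
```

```text
t 9.6333 J [ 53.443  14.554 -37.714 127.058   5.173  12.251  10.862] p [ 0.555 -0.17   0.17 ] w 0.013201189339652935 F tool [ 1.084 -0.088  0.539] M tool [ 0.487 -0.042  0.003]
axis dist mm 23.05986929846908 tilt fix units [ 0.003 -0.    -0.   ] delta units to 0.023 [-0.005  0.001  0.002]
```

>>> send_rows(
  increments=[
    {"fingers": 0, "dx": 0, "dy": 0, "dz": 0.1, "rx": 0, "ry": 0, "rz": 0},
    {"fingers": 0, "dx": 0, "dy": 0, "dz": 0.1, "rx": 0, "ry": 0, "rz": 0},
    {"fingers": 0, "dx": 0, "dy": 0, "dz": 0, "rx": 0, "ry": 0, "rz": 0},
  ],
)

```text
time_s: 9.88
ee_pos: [0.5585, -0.17, 0.1647]
eef_rot: [[0.058, 0.864, 0.499], [0.998, -0.05, -0.029], [-0.0, 0.5, -0.866]]
ft_force: [-0.3, 0.1, -0.5]
width: 0.0135
gripper_force: 20.0
```

```bash
python3 - <<'E'
from h import *
rep(.017)
E
```

```text
t 9.8833 J [ 52.108  15.313 -36.531 126.953   6.594  11.557   9.487] p [ 0.558 -0.17   0.165] w 0.013515178310772308 F tool [ 0.102 -0.546  0.234] M tool [ 0.53  -0.048  0.044]
axis dist mm 16.986856581054994 tilt fix units [ 0.004  0.003 -0.   ] delta units to 0.017 [ 0.001  0.002 -0.   ]
```

j6 is nearing its limit, so I fit the arm's kinematics from the logged poses to choose a better posture.

```bash
cat >kin.py <<'E'
import numpy as np,itertools
from scipy.spatial.transform import Rotation as Q
from scipy.optimize import least_squares
D=[([85.668,28.754,-24.452,88.890,12.653,65.221,-12.050],[.21574,-.61241,.22568],[[.94314,.332395,-.00062],[.332396,-.943138,.00184],[0,-.00194,-1]]),
([61.314,29.891,-35.960,86.035,18.060,69.977,-14.523],[.51044,-.40875,.25656],[[.606,.796,0],[.796,-.606,.001],[.001,0,-1]]),
([53.128,30.676,-39.325,86.024,20.042,70.491,-15.474],[.57497,-.31073,.25666],[[.446,.895,0],[.895,-.446,0],[0,0,-1]]),
([15.447,33.022,-52.425,102.097,29.925,60.039,-27.428],[.53935,.20601,.16606],[[-.35283,.93569,-.00103],[.93569,.35283,-.00101],[-.00059,-.00132,-1]]),
([72.421,-3.666,-48.018,126.882,-25.5,30.348,39.812],[.4961,-.1668,.2681],[[.057,.872,.486],[.998,-.05,-.028],[0,.487,-.873]]),
([58.248,12.626,-42.145,126.82,1.329,14.622,14.663],[.5505,-.1681,.1873],[[.054,.864,.501],[.999,-.048,-.024],[.004,.502,-.865]]),
([55.613,13.353,-39.511,127.29,3.572,13.201,12.452],[.5501,-.1709,.1776],[[.059,.864,.499],[.998,-.05,-.032],[-.003,.5,-.866]]),
([53.443,14.554,-37.714,127.058,5.173,12.251,10.862],[.5555,-.1697,.17],[[.058,.864,.499],[.998,-.05,-.029],[0,.5,-.866]]),
([52.108,15.313,-36.531,126.953,6.594,11.557,9.487],[.5585,-.17,.1647],[[.058,.864,.499],[.998,-.05,-.029],[0,.5,-.866]])]
AX="zyzyzyz"
def fk(q,sg,off,L,joints=False):
    # L: offsets (x,z) after joints 1..7 ; base height in L[0]
    p=np.array([0,0,0.]);R=np.eye(3);L=np.reshape(L,(-1,3))
    for i in range(7):
        R=R@Q.from_euler(AX[i],sg[i]*q[i]+off[i],degrees=True).as_matrix();p=p+R@L[i]
    return p,R
if __name__=="__main__":
    best=[]
    for sg in itertools.product((1,-1),repeat=7):
        f=lambda o:np.concatenate([(fk(q,sg,o,np.zeros(21))[1]-np.array(R)).ravel() for q,p,R in D])
        for o1 in (0,90,-90,180):
          r=least_squares(f,[o1,0,0,0,0,0,o1*0],max_nfev=40);best.append((r.cost,sg,r.x.round(1)))
    best.sort(key=lambda b:b[0])
    for b in best[:6]:print(b)
E
timeout 500 python3 kin.py
```

```text
(np.float64(2.1392919072763203e-06), (-1, -1, 1, -1, 1, 1, -1), array([ 180., -180.,    0.,   -0.,  180., -180.,   90.]))
(np.float64(2.1392919072764423e-06), (-1, -1, -1, 1, -1, 1, -1), array([-180.,    0.,  180.,    0.,    0.,   -0.,   90.]))
(np.float64(2.139291907276496e-06), (-1, -1, 1, -1, -1, -1, -1), array([-180., -180.,    0.,  180.,    0.,    0.,  -90.]))
(np.float64(2.1392919072766e-06), (-1, -1, -1, 1, 1, -1, -1), array([-180.,    0.,  180.,  180.,  180.,  180.,  -90.]))
(np.float64(2.1392919072771644e-06), (-1, -1, -1, -1, 1, -1, -1), array([ 180.,    0.,   -0., -180.,  360.,  180.,  -90.]))
(np.float64(2.139291907277236e-06), (-1, -1, 1, 1, -1, 1, -1), array([ 180., -180.,  180.,  180.,    0.,   -0., -270.]))
```

```bash
cat >kin2.py <<'E'
from kin import *
SG,OF=(-1,-1,1,-1,1,1,-1),[180,-180,0,0,180,-180,90]
LO=np.array([-164.97,-17.58,-87.97,11.32,-80.73,10.89,-147.41]);HI=np.array([164.97,116.51,89.64,138.91,260.73,115.49,147.41])
def mats(q):
    R=np.eye(3);o=[]
    for i in range(7):
        R=R@Q.from_euler(AX[i],SG[i]*q[i]+OF[i],degrees=True).as_matrix();o.append(R)
    return o
A=np.vstack([np.hstack(mats(q)) for q,p,R in D]);b=np.concatenate([p for q,p,R in D])
A=np.hstack([A,np.tile(np.array([[0],[0],[1.]]),(len(D),1))])
lam=1e-3;L=np.linalg.solve(A.T@A+lam**2*np.eye(A.shape[1]),A.T@b)
def FK(q):
    m=mats(q);return np.hstack(m)@L[:21]+[0,0,L[21]],m[-1]
def jac(q,e=1e-3):
    p,R=FK(q);J=np.zeros((6,7))
    for i in range(7):
        d=np.array(q,float);d[i]+=e;p2,R2=FK(d);J[:3,i]=(p2-p)/np.radians(e);J[3:,i]=Q.from_matrix(R2@R.T).as_rotvec()/np.radians(e)
    return J
def goal(h,yaw):   # yaw: turn about tool z from present orientation
    R0=np.array(D[-1][2]);U,_,V=np.linalg.svd(R0);R0=U@V
    M=np.array([.567,-.1705,.150]);Y=np.radians(-3.3);CZ=np.array([-.5*np.cos(Y),-.5*np.sin(Y),.75**.5])
    return M+CZ*h,R0@Q.from_euler('z',yaw,degrees=True).as_matrix()
E
python3 - <<'E'
from kin2 import *
np.set_printoptions(precision=3,suppress=True)
print("res mm",1000*np.abs(A@L-b).reshape(-1,3).max(1));print(L[:21].reshape(7,3),L[21])
for h in(.007,-.012,-.026):
  for yaw in(0,90,-90):
    p,R=goal(h,yaw)
    for j3 in(-80,-60,-36,0,36,60,80):
        f=lambda q:np.r_[(FK(q)[0]-p)*20,(FK(q)[1]-R).ravel(),(q[2]-j3)*.05]
        q0=np.array(D[-1][0]);q0[2]=j3;q0[6]+=yaw
        r=least_squares(f,np.clip(q0,LO+.1,HI-.1),bounds=(LO,HI))
        print(h,yaw,j3,r.x.round(1),round(r.cost,4))
E
```

```text
res mm [0.004 0.004 0.008 0.004 0.005 0.027 0.055 0.036 0.039]
[[-0.     0.007  0.174]
 [ 0.     0.007 -0.253]
 [-0.     0.006 -0.253]
 [-0.     0.006 -0.235]
 [-0.    -0.    -0.235]
 [ 0.    -0.     0.182]
 [ 0.     0.     0.182]] 0.1736317708893837
0.007 0 -80 [ 82.6  40.3 -80.  126.1  75.7  33.6 -48.9] 0.0
0.007 0 -60 [ 70.8  24.4 -60.  126.3  52.3  16.9 -32. ] 0.0
0.007 0 -36 [ 51.1  16.8 -36.  126.6  11.3  10.9   5. ] 0.0
0.007 0 0 [ 19.   13.5  -0.  127.7 -39.   12.4  52. ] 0.0
0.007 0 36 [-12.7  15.8  36.  128.6 -64.   19.4  74.6] 0.0
0.007 0 60 [-31.7  23.   60.  129.1 -76.8  29.3  84.5] 0.0
0.007 0 80 [-43.   39.8  79.6 126.6 -80.7  47.6  82.3] 0.0045
0.007 90 -80 [ 87.3  38.8 -73.  138.9 146.2  23.  147.4] 0.2139
0.007 90 -60 [ 74.6  25.3 -59.1 135.  145.7  10.9 147.4] 0.0454
0.007 90 -36 [ 51.1  16.8 -36.  126.6  11.4  10.9 -85.2] 0.0
0.007 90 0 [ 19.   13.5  -0.  127.7 -39.   12.4 -38. ] 0.0
0.007 90 36 [-12.8  15.8  36.  128.7 -64.1  19.3 -15.4] 0.0
0.007 90 60 [-31.8  23.   60.  129.1 -76.8  29.2  -5.4] 0.0
0.007 90 80 [-43.   39.8  79.6 126.6 -80.7  47.6  -7.7] 0.0045

[... 2510 characters left out ...]
.2 -49.8  10.9 -27.1] 0.0002
-0.026 90 36 [-12.5  21.3  36.  127.6 -77.7  20.3  -3.5] 0.0
-0.026 90 60 [-30.9  30.6  59.9 126.4 -80.7  33.4  -4.9] 0.0016
-0.026 90 80 [-41.6  48.5  79.  122.4 -80.7  52.4 -12.6] 0.0226
-0.026 -90 -80 [ 79.6  48.9 -80.  125.   85.8  39.5  35.3] 0.0
-0.026 -90 -60 [ 68.6  31.1 -60.  125.2  70.8  19.5  41.8] 0.0
-0.026 -90 -36 [  60.5   26.1  -36.6  127.4  -80.7   10.9 -147.4] 0.116
-0.026 -90 0 [  30.    21.8   -0.6  126.1  -80.7   26.1 -147.4] 0.1731
-0.026 -90 36 [  -0.5   25.3   35.   124.6  -80.7   39.6 -147.4] 0.24
-0.026 -90 60 [ -18.7   33.5   57.8  122.7  -80.7   51.1 -147.4] 0.3288
-0.026 -90 80 [ -29.9   46.5   75.   119.5  -80.7   64.4 -147.4] 0.5006
```

```bash
python3 - <<'E'
from kin2 import *
np.set_printoptions(precision=3,suppress=True)
for i,k in((7,8),(5,7),(4,5),(2,3),(1,2)):
    q0=np.array(D[i][0]);q1=np.array(D[k][0]);q=q0.copy();N=20
    p1,R1=FK(q1);p0,R0=FK(q0);rv=Q.from_matrix(R1@R0.T).as_rotvec()
    for n in range(N):
        pt=p0+(p1-p0)*(n+1)/N;Rt=Q.from_rotvec(rv*(n+1)/N).as_matrix()@R0
        p,R=FK(q);e=np.r_[pt-p,Q.from_matrix(Rt@R.T).as_rotvec()];q=q+np.degrees(np.linalg.pinv(jac(q))@e)
    n=np.linalg.svd(jac(q1))[2][-1]
    print(i,k,"obs",q1-q0,"\n pinv",q-q0,"\n null",n,"diff.null",(q1-q)@n,"resid",np.linalg.norm((q1-q)-n*((q1-q)@n)))
E
```

```text
7 8 obs [-1.335  0.759  1.183 -0.105  1.421 -0.694 -1.375] 
 pinv [-1.592  0.707  1.476 -0.098  0.957 -0.709 -0.944] 
 null [-0.344 -0.07   0.392  0.009 -0.622 -0.02   0.579] diff.null -0.7457477813154798 resid 0.0008589414464253784
5 7 obs [-4.805  1.928  4.431  0.238  3.844 -2.371 -3.801] 
 pinv [-4.986  1.891  4.636  0.243  3.546 -2.38  -3.524] 
 null [-0.366 -0.074  0.416  0.009 -0.608 -0.018  0.563] diff.null -0.49176500730050227 resid 0.0009159031586295044
4 5 obs [-14.173  16.292   5.873  -0.062  26.829 -15.726 -25.149] 
 pinv [-14.85   16.16    6.628  -0.042  25.981 -15.745 -24.372] 
 null [-0.427 -0.089  0.482  0.01  -0.56  -0.01   0.513] diff.null -1.5393280726120682 resid 0.03217731859569857
2 3 obs [-37.681   2.346 -13.1    16.073   9.883 -10.452 -11.954] 
 pinv [-37.587   2.365 -13.262  16.153   9.974 -10.45  -12.084] 
 null [-0.395 -0.273  0.63   0.011 -0.455 -0.196  0.356] diff.null 0.2315270677603676 resid 0.11614893746878599
1 2 obs [-8.186  0.785 -3.365 -0.011  1.982  0.514 -0.951] 
 pinv [-8.183  0.783 -3.369 -0.007  1.982  0.513 -0.953] 
 null [ 0.44   0.186 -0.705 -0.016  0.414  0.118 -0.299] diff.null -0.004119633921013597 resid 0.005717229019709446
```

```bash
cat >>kin2.py <<'E'
def run(q,segs):
    """segs: (dx,dy,dz mm, rx,ry,rz deg) in tool frame, pinv steps"""
    q=np.array(q,float);mg=9e9;tr=[]
    for s in segs:
        s=np.array(s,float);N=max(1,int(max(np.abs(s[:3]).max()/10,np.abs(s[3:]).max()/5)))
        p,R=FK(q)
        for n in range(N):
            p=p+R@s[:3]/1000/N;R=R@Q.from_rotvec(np.radians(s[3:])/N).as_matrix()
            pc,Rc=FK(q);q=q+np.degrees(np.linalg.pinv(jac(q))@np.r_[p-pc,Q.from_matrix(R@Rc.T).as_rotvec()])
            mg=min(mg,(q-LO).min(),(HI-q).min())
        tr.append(q.copy())
    return q,mg,tr
E
cat >s.py <<'E'
from kin2 import *
np.set_printoptions(precision=1,suppress=True)
q0=D[-1][0];res=[]
for H1 in(45,90):
  for a in(0,60,-60,-90):
    for H2 in(H1,160):
      for b in(0,90,-90,-180):
        segs=[(0,0,17-H1,0,0,0),(0,0,0,0,0,a),(0,0,H1-H2,0,0,0),(0,0,0,0,0,b),(0,0,H2+26,0,0,0)]
        q,mg,tr=run(q0,segs);res.append((mg,H1,a,H2,b,a+b,q))
res.sort(key=lambda r:-r[0])
for r in res[:12]:print(*r)
E
timeout 500 python3 s.py
```

```text
2.2590903254229673 45 0 45 -180 -180 [ 71.8  34.4 -64.9 125.2  75.4  23.3 128.8]
2.2590903254229673 45 -60 45 -90 -150 [ 65.7  29.  -56.1 125.3  67.5  17.  104.1]
2.2590903254229673 45 -90 45 -90 -180 [ 71.8  34.4 -64.9 125.2  75.4  23.3 128.8]
1.3990573276539529 45 60 45 -180 -120 [ 58.7  25.2 -47.  125.5  56.5  12.3  82.9]
-0.16557970514393894 90 -60 90 -90 -150 [ 55.7  24.  -43.3 125.6  50.8  10.7 117.9]
-1.2335467748688291 45 0 45 -90 -90 [ 53.1  23.1 -40.1 125.6  45.    9.7  63.1]
-1.2335467748688291 45 -90 45 0 -90 [ 53.1  23.1 -40.1 125.6  45.    9.7  63.1]
-2.1734061171616297 90 60 90 -180 -120 [ 50.6  22.3 -37.2 125.7  38.9   8.7  98.7]
-2.764303824130346 45 -60 45 0 -60 [ 48.6  21.7 -34.7 125.7  33.3   8.1  43.9]
-3.0622233055342942 90 0 90 -90 -90 [ 47.6  21.5 -33.6 125.7  30.2   7.8  76.7]
-3.0622233055342942 90 -90 90 0 -90 [ 47.6  21.5 -33.6 125.7  30.2   7.8  76.7]
-3.5637980587931803 90 -60 90 0 -60 [ 45.3  21.  -30.9 125.8  23.2   7.3  53.4]
```

The kinematic fit is within 0.05 mm. Releasing the point, backing off to 45 mm and turning −180° brings j6 clear of its limit, with a full nut sweep available. I release, back off, and push the head home with shut fingers.

>>> send_rows(
  increments=[
    {"fingers": 0.4, "dx": 0, "dy": 0, "dz": 0, "rx": 0, "ry": 0, "rz": 0},
    {"fingers": 0.4, "dx": 0, "dy": 0, "dz": 0, "rx": 0, "ry": 0, "rz": 0},
    {"fingers": 0.4, "dx": 0, "dy": 0, "dz": 0, "rx": 0, "ry": 0, "rz": 0},
    {"fingers": 0.4, "dx": 0, "dy": 0, "dz": 0, "rx": 0, "ry": 0, "rz": 0},
    {"fingers": 0.4, "dx": 0, "dy": 0, "dz": 0, "rx": 0, "ry": 0, "rz": 0},
    {"fingers": 0.4, "dx": 0, "dy": 0, "dz": -0.4, "rx": 0, "ry": 0, "rz": 0},
    {"fingers": 0.4, "dx": 0, "dy": 0, "dz": -0.5, "rx": 0, "ry": 0, "rz": 0},
    {"fingers": 0.4, "dx": 0, "dy": 0, "dz": 0, "rx": 0, "ry": 0, "rz": 0},
    {"fingers": 0.4, "dx": 0, "dy": 0, "dz": 0, "rx": 0, "ry": 0, "rz": 0},
  ],
)

```text
time_s: 10.63
ee_pos: [0.5451, -0.1703, 0.1892]
eef_rot: [[0.059, 0.863, 0.501], [0.998, -0.051, -0.031], [-0.002, 0.502, -0.865]]
ft_force: [1.6, -0.1, 0.2]
width: 0.0367
gripper_force: 0.0
```

```bash
python3 - <<'E'
from h import *
rep(.045)
w=calibration("wrist");im=snapshot("wrist");sc=snapshot("scene")
m=np.hstack([cv2.resize(sc[165:210,240:300],(400,300),interpolation=cv2.INTER_CUBIC),cv2.resize(im[150:300,230:430],(400,300),interpolation=cv2.INTER_CUBIC)])
cv2.imwrite("pics/m5.png",cv2.convertScaleAbs(m[:,:,::-1],alpha=1.4))
S=calibration("scene")
for h in(0,.004,.032):print(h,(proj(w,M+CZ*h)-[230,150])*2+[400,0],(proj(S,M+CZ*h)-[240,165])*6.667)
E
```

```text
t 10.6333 J [ 59.786  12.006 -43.399 127.309   1.814  14.701  14.143] p [ 0.545 -0.17   0.189] w 0.03674747209451627 F tool [0.016 1.445 0.648] M tool [ 0.506 -0.014 -0.042]
axis dist mm 44.82876591887888 tilt fix units [0.024 0.026 0.   ] delta units to 0.045 [ 0.035 -0.022 -0.006]
0 [586.4 147. ] [193.343 182.009]
0.004 [586.4 151.4] [192.676 172.009]
0.032 [586.  187.4] [186.676 106.005]
```

View pics/m5.png

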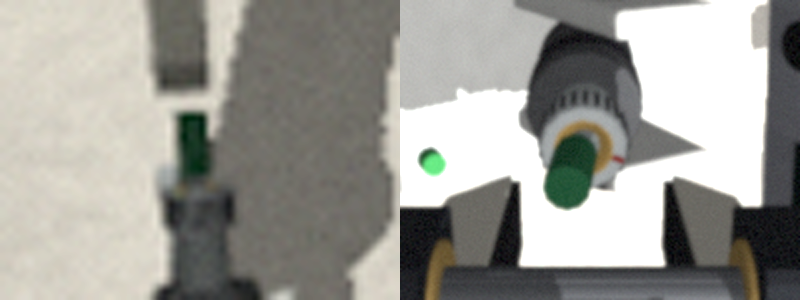

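The point has dropped into the collet, with its head just above the nut: scene (193,113), wrist head top (567,185). It leans slightly from the play in the bore. I push it home with shut fingers and check the contact height.

>>> send_rows(
  increments=[
    {"fingers": 0, "dx": 0.03, "dy": -0.1, "dz": 0, "rx": 0, "ry": 0, "rz": 0},
    {"fingers": 0, "dx": 0, "dy": 0, "dz": 0, "rx": 0, "ry": 0, "rz": 0},
    {"fingers": 0, "dx": 0, "dy": 0, "dz": 0, "rx": 0, "ry": 0, "rz": 0},
    {"fingers": 0, "dx": 0, "dy": 0, "dz": 0, "rx": 0, "ry": 0, "rz": 0},
    {"fingers": 0, "dx": 0, "dy": 0, "dz": 0, "rx": 0, "ry": 0, "rz": 0},
    {"fingers": 0, "dx": 0, "dy": 0, "dz": 0.2, "rx": 0, "ry": 0, "rz": 0},
    {"fingers": 0, "dx": 0, "dy": 0, "dz": 0.15, "rx": 0, "ry": 0, "rz": 0},
    {"fingers": 0, "dx": 0, "dy": 0, "dz": 0.05, "rx": 0, "ry": 0, "rz": 0},
    {"fingers": 0, "dx": 0, "dy": 0, "dz": 0.04, "rx": 0, "ry": 0, "rz": 0},
    {"fingers": 0, "dx": 0, "dy": 0, "dz": 0, "rx": 0, "ry": 0, "rz": 0},
  ],
)

```text
time_s: 11.57
ee_pos: [0.5513, -0.1702, 0.1785]
eef_rot: [[0.059, 0.862, 0.504], [0.998, -0.049, -0.033], [-0.004, 0.505, -0.863]]
ft_force: [-12.7, 0.7, 24.0]
width: 0.0006
gripper_force: 13.0
```

```bash
python3 -c "
from h import *
rep(.031)"
```

```text
t 11.5667 J [ 56.215  13.425 -40.288 127.384   4.522  12.835  11.524] p [ 0.551 -0.17   0.178] w 0.000613822985377108 F tool [ -0.131   1.165 -27.174] M tool [ 0.295  0.032 -0.003]
axis dist mm 32.469389666990175 tilt fix units [ 0.069  0.045 -0.   ] delta units to 0.031 [ 0.022 -0.023  0.049]
```

Firm contact (27 N) at 32.5 mm shows the point is home (32 mm expected). I back off and turn −180°.

>>> send_rows(
  increments=[
    {"fingers": 0, "dx": 0, "dy": 0, "dz": -0.2, "rx": 0, "ry": 0, "rz": 0},
    {"fingers": 0.6, "dx": 0.02, "dy": 0.05, "dz": -0.25, "rx": 0.06, "ry": 0.04, "rz": 0},
    {"fingers": 0.6, "dx": 0, "dy": 0, "dz": 0, "rx": 0, "ry": 0, "rz": -1},
    {"fingers": 0.6, "dx": 0, "dy": 0, "dz": 0, "rx": 0, "ry": 0, "rz": -1},
    {"fingers": 0.6, "dx": 0, "dy": 0, "dz": 0, "rx": 0, "ry": 0, "rz": -1},
    {"fingers": 0.6, "dx": 0, "dy": 0, "dz": 0, "rx": 0, "ry": 0, "rz": -1},
    {"fingers": 0.6, "dx": 0, "dy": 0, "dz": 0, "rx": 0, "ry": 0, "rz": -1},
    {"fingers": 0.6, "dx": 0, "dy": 0, "dz": 0, "rx": 0, "ry": 0, "rz": -1},
    {"fingers": 0.6, "dx": 0, "dy": 0, "dz": 0, "rx": 0, "ry": 0, "rz": -1},
    {"fingers": 0.6, "dx": 0, "dy": 0, "dz": 0, "rx": 0, "ry": 0, "rz": -1},
    {"fingers": 0.6, "dx": 0, "dy": 0, "dz": 0, "rx": 0, "ry": 0, "rz": -1},
    {"fingers": 0.6, "dx": 0, "dy": 0, "dz": 0, "rx": 0, "ry": 0, "rz": -1},
    {"fingers": 0.6, "dx": 0, "dy": 0, "dz": 0, "rx": 0, "ry": 0, "rz": -1},
    {"fingers": 0.6, "dx": 0, "dy": 0, "dz": 0, "rx": 0, "ry": 0, "rz": -1},
    {"fingers": 0.6, "dx": 0, "dy": 0, "dz": 0, "rx": 0, "ry": 0, "rz": -1},
    {"fingers": 0.6, "dx": 0, "dy": 0, "dz": 0, "rx": 0, "ry": 0, "rz": 0},
  ],
)

```text
time_s: 12.9
ee_pos: [0.5436, -0.1677, 0.1879]
eef_rot: [[-0.763, 0.415, 0.495], [0.465, 0.885, -0.025], [-0.449, 0.211, -0.868]]
ft_force: [0.3, 0.4, 0.6]
width: 0.0552
gripper_force: 0.0
```

```bash
python3 -c "
from h import *
rep(.045)"
```

```text
t 12.9 J [ 73.34   16.252 -59.383 126.988  22.372  16.552  60.604] p [ 0.544 -0.168  0.188] w 0.05520197498407337 F tool [-0.356  0.643 -0.404] M tool [0.175 0.459 0.055]
axis dist mm 44.569844226814986 tilt fix units [ 0.012 -0.065 -0.   ] delta units to 0.045 [-0.064 -0.022 -0.015]
```

>>> send_rows(
  increments=[
    {"fingers": 0.6, "dx": 0, "dy": 0, "dz": 0, "rx": 0, "ry": 0, "rz": -1},
    {"fingers": 0.6, "dx": 0, "dy": 0, "dz": 0, "rx": 0, "ry": 0, "rz": -1},
    {"fingers": 0.6, "dx": 0, "dy": 0, "dz": 0, "rx": 0, "ry": 0, "rz": -1},
    {"fingers": 0.6, "dx": 0, "dy": 0, "dz": 0, "rx": 0, "ry": 0, "rz": -1},
    {"fingers": 0.6, "dx": 0, "dy": 0, "dz": 0, "rx": 0, "ry": 0, "rz": -1},
    {"fingers": 0.6, "dx": 0, "dy": 0, "dz": 0, "rx": 0, "ry": 0, "rz": -1},
    {"fingers": 0.6, "dx": 0, "dy": 0, "dz": 0, "rx": 0, "ry": 0, "rz": -1},
    {"fingers": 0.6, "dx": 0, "dy": 0, "dz": 0, "rx": 0, "ry": 0, "rz": -1},
    {"fingers": 0.6, "dx": 0, "dy": 0, "dz": 0, "rx": 0, "ry": 0, "rz": -1},
    {"fingers": 0.6, "dx": 0, "dy": 0, "dz": 0, "rx": 0, "ry": 0, "rz": -1},
    {"fingers": 0.6, "dx": 0, "dy": 0, "dz": 0, "rx": 0, "ry": 0, "rz": -1},
    {"fingers": 0.6, "dx": 0, "dy": 0, "dz": 0, "rx": 0, "ry": 0, "rz": -1},
    {"fingers": 0.6, "dx": 0, "dy": 0, "dz": 0, "rx": 0, "ry": 0, "rz": -1},
    {"fingers": 0.6, "dx": 0, "dy": 0, "dz": 0, "rx": 0, "ry": 0, "rz": -1},
    {"fingers": 0.6, "dx": 0, "dy": 0, "dz": 0, "rx": 0, "ry": 0, "rz": -1},
    {"fingers": 0.6, "dx": 0, "dy": 0, "dz": 0, "rx": 0, "ry": 0, "rz": -1},
    {"fingers": 0.6, "dx": 0, "dy": 0, "dz": 0, "rx": 0, "ry": 0, "rz": -1},
    {"fingers": 0.6, "dx": 0, "dy": 0, "dz": 0, "rx": 0, "ry": 0, "rz": -1},
    {"fingers": 0.6, "dx": 0, "dy": 0, "dz": 0, "rx": 0, "ry": 0, "rz": -1},
    {"fingers": 0.6, "dx": 0, "dy": 0, "dz": 0, "rx": 0, "ry": 0, "rz": 0},
  ],
)

```text
time_s: 14.57
ee_pos: [0.5435, -0.1676, 0.1877]
eef_rot: [[-0.349, -0.796, 0.495], [-0.921, 0.389, -0.025], [-0.173, -0.465, -0.869]]
ft_force: [0.1, -0.0, 0.4]
width: 0.0552
gripper_force: 0.0
```

```bash
python3 - <<'E'
from h import *
rep(-.026)
import kin2
q=get_state()['joint_pos']
q,mg,tr=kin2.run(q,[(0,0,71,0,0,0),(0,0,0,0,0,90),(0,0,0,0,0,90),(0,0,0,0,0,30)])
print(mg,np.array(tr).round(1))
E
```

```text
t 14.5667 J [ 86.482  28.381 -78.904 126.782  55.222  25.828 126.909] p [ 0.543 -0.168  0.188] w 0.05516417040937832 F tool [-0.117 -0.311 -0.311] M tool [-0.539  0.055  0.022]
axis dist mm 44.45646743458218 tilt fix units [ 0.07   0.021 -0.   ] delta units to -0.026 [ 0.032 -0.083  2.348]
-3.9651584096714183 [[ 68.4  31.1 -59.8 125.2  69.9  19.5 112.7]
 [ 54.1  23.4 -41.2 125.6  45.   10.2  43.3]
 [ 41.   20.2 -25.8 125.9   6.4   7.  -10.5]
 [ 37.   19.5 -21.2 126.1  -7.2   6.9 -27.6]]
```

>>> send_rows(
  increments=[
    {"fingers": 0.6, "dx": 0.03, "dy": -0.08, "dz": 0, "rx": 0.07, "ry": 0.02, "rz": 0},
    {"fingers": 0.6, "dx": 0, "dy": 0, "dz": 0.3, "rx": 0, "ry": 0, "rz": 0},
    {"fingers": 0.6, "dx": 0, "dy": 0, "dz": 0.4, "rx": 0, "ry": 0, "rz": 0},
    {"fingers": 0.6, "dx": 0, "dy": 0, "dz": 0.4, "rx": 0, "ry": 0, "rz": 0},
    {"fingers": 0.6, "dx": 0, "dy": 0, "dz": 0.1, "rx": 0, "ry": 0, "rz": 0},
    {"fingers": 0.6, "dx": 0, "dy": 0, "dz": 0, "rx": 0, "ry": 0, "rz": 0},
    {"fingers": 0.6, "dx": 0, "dy": 0, "dz": 0, "rx": 0, "ry": 0, "rz": 0},
  ],
)

```text
time_s: 15.15
ee_pos: [0.5632, -0.1701, 0.158]
eef_rot: [[-0.351, -0.792, 0.5], [-0.921, 0.389, -0.029], [-0.171, -0.47, -0.866]]
ft_force: [-1.1, -1.0, 0.7]
width: 0.0553
gripper_force: 0.0
```

```bash
python3 -c "
from h import *
rep(-.025)"
```

```text
t 15.15 J [ 76.687  29.032 -68.394 126.117  62.246  21.951 119.995] p [ 0.563 -0.17   0.158] w 0.055262193717568 F tool [ 1.211  0.163 -1.171] M tool [-0.55   0.031  0.097]
axis dist mm 8.874635270096961 tilt fix units [-0.007 -0.003 -0.   ] delta units to -0.025 [0.012 0.02  1.129]
```

Aligned. I go down to the nut and close.

>>> send_rows(
  increments=[
    {"fingers": 0.6, "dx": 0.01, "dy": 0.02, "dz": 0.3, "rx": 0, "ry": 0, "rz": 0},
    {"fingers": 0.6, "dx": 0, "dy": 0, "dz": 0.4, "rx": 0, "ry": 0, "rz": 0},
    {"fingers": 0.6, "dx": 0, "dy": 0, "dz": 0.4, "rx": 0, "ry": 0, "rz": 0},
    {"fingers": 0.6, "dx": 0, "dy": 0, "dz": 0, "rx": 0, "ry": 0, "rz": 0},
    {"fingers": 0, "dx": 0, "dy": 0, "dz": 0, "rx": 0, "ry": 0, "rz": 0},
    {"fingers": 0, "dx": 0, "dy": 0, "dz": 0, "rx": 0, "ry": 0, "rz": 0},
    {"fingers": 0, "dx": 0, "dy": 0, "dz": 0, "rx": 0, "ry": 0, "rz": 0},
    {"fingers": 0, "dx": 0, "dy": 0, "dz": 0, "rx": 0, "ry": 0, "rz": 0},
    {"fingers": 0, "dx": 0, "dy": 0, "dz": 0, "rx": 0, "ry": 0, "rz": 0},
  ],
  grip_force=30,
)

```text
time_s: 15.9
ee_pos: [0.5772, -0.1709, 0.1282]
eef_rot: [[-0.351, -0.793, 0.497], [-0.921, 0.389, -0.029], [-0.17, -0.468, -0.867]]
ft_force: [-7.2, 2.3, 3.4]
width: 0.0295
gripper_force: 30.0
```

```bash
python3 -c "
from h import *
rep(-.025)"
```

```text
t 15.9 J [ 68.726  30.658 -59.888 125.446  69.885  19.259 112.595] p [ 0.577 -0.171  0.128] w 0.029499041925187652 F tool [-0.205  4.994 -6.595] M tool [-1.863  0.021  0.036]
axis dist mm -24.003220085777745 tilt fix units [ 0.019 -0.013  0.   ] delta units to -0.025 [-0.018 -0.065  0.033]
```

>>> send_rows(
  increments=[
    {"fingers": 0, "dx": 0, "dy": 0.06, "dz": 0, "rx": 0, "ry": 0, "rz": 0},
    {"fingers": 0, "dx": 0, "dy": 0, "dz": 0, "rx": 0, "ry": 0, "rz": 0.5},
    {"fingers": 0, "dx": 0, "dy": 0, "dz": 0, "rx": 0, "ry": 0, "rz": 0.8},
    {"fingers": 0, "dx": 0, "dy": 0, "dz": 0, "rx": 0, "ry": 0, "rz": 0.8},
    {"fingers": 0, "dx": 0, "dy": 0, "dz": 0, "rx": 0, "ry": 0, "rz": 0.8},
    {"fingers": 0, "dx": 0, "dy": 0, "dz": 0, "rx": 0, "ry": 0, "rz": 0.8},
    {"fingers": 0, "dx": 0, "dy": 0, "dz": 0, "rx": 0, "ry": 0, "rz": 0.8},
    {"fingers": 0, "dx": 0, "dy": 0, "dz": 0, "rx": 0, "ry": 0, "rz": 0},
  ],
)

```text
time_s: 16.57
ee_pos: [0.5771, -0.1708, 0.1282]
eef_rot: [[-0.628, -0.596, 0.499], [-0.701, 0.713, -0.03], [-0.338, -0.369, -0.866]]
ft_force: [-4.0, 0.3, 4.1]
width: 0.0296
gripper_force: 30.0
```

```bash
python3 -c "
from h import *
rep(-.025)"
```

```text
t 16.5667 J [ 65.608  28.326 -55.576 125.642  66.235  16.4    92.426] p [ 0.577 -0.171  0.128] w 0.02956988640470814 F tool [ 0.944  1.11  -5.519] M tool [-0.955  0.385  0.081]
axis dist mm -23.968568413595243 tilt fix units [-0.011 -0.008 -0.   ] delta units to -0.025 [-0.042 -0.059  0.034]
```

>>> send_rows(
  increments=[
    {"fingers": 0, "dx": 0, "dy": 0, "dz": 0, "rx": 0, "ry": 0, "rz": 0.8},
    {"fingers": 0, "dx": 0, "dy": 0, "dz": 0, "rx": 0, "ry": 0, "rz": 0.8},
    {"fingers": 0, "dx": 0, "dy": 0, "dz": 0, "rx": 0, "ry": 0, "rz": 0.8},
    {"fingers": 0, "dx": 0, "dy": 0, "dz": 0, "rx": 0, "ry": 0, "rz": 0.8},
    {"fingers": 0, "dx": 0, "dy": 0, "dz": 0, "rx": 0, "ry": 0, "rz": 0.8},
    {"fingers": 0, "dx": 0, "dy": 0, "dz": 0, "rx": 0, "ry": 0, "rz": 0.8},
    {"fingers": 0, "dx": 0, "dy": 0, "dz": 0, "rx": 0, "ry": 0, "rz": 0.8},
    {"fingers": 0, "dx": 0, "dy": 0, "dz": 0, "rx": 0, "ry": 0, "rz": 0.8},
    {"fingers": 0, "dx": 0, "dy": 0, "dz": 0, "rx": 0, "ry": 0, "rz": 0.8},
    {"fingers": 0, "dx": 0, "dy": 0, "dz": 0, "rx": 0, "ry": 0, "rz": 0.8},
    {"fingers": 0, "dx": 0, "dy": 0, "dz": 0, "rx": 0, "ry": 0, "rz": 0},
  ],
)

```text
time_s: 17.48
ee_pos: [0.577, -0.1706, 0.1281]
eef_rot: [[-0.865, -0.054, 0.499], [-0.08, 0.996, -0.03], [-0.496, -0.065, -0.866]]
ft_force: [-4.7, 1.8, 6.1]
width: 0.0296
gripper_force: 30.0
```

```bash
python3 - <<'E'
from h import *
rep(-.025)
import kin2
q=get_state()['joint_pos']
for a in(-60,-90,-120,-140):
  q1,mg,tr=kin2.run(q,[(0,0,0,0,0,a)]);print(a,mg,q1)
E
```

```text
t 17.4833 J [ 60.527  25.484 -48.995 125.777  58.368  12.935  58.802] p [ 0.577 -0.171  0.128] w 0.029559489765870132 F tool [ 0.944  1.638 -7.653] M tool [-0.671  0.915  0.141]
axis dist mm -23.99256242875102 tilt fix units [-0.01  -0.002 -0.   ] delta units to -0.025 [-0.075 -0.027  0.034]
-60 2.561166953593384 [ 69.667  31.425 -61.254 125.597  71.79   20.093 108.501]
-90 2.561166953593384 [ 72.639  34.425 -65.718 125.556  75.562  23.575 136.188]
-120 -17.424417409803965 [ 74.724  37.087 -69.105 125.533  78.184  26.603 164.834]
-140 -36.84355595593928 [ 75.759  38.648 -70.897 125.522  79.503  28.356 184.254]
```

>>> send_rows(
  increments=[
    {"fingers": 0.5, "dx": 0, "dy": 0, "dz": 0, "rx": 0, "ry": 0, "rz": 0},
    {"fingers": 0.5, "dx": 0, "dy": 0, "dz": 0, "rx": 0, "ry": 0, "rz": 0},
    {"fingers": 0.5, "dx": 0, "dy": 0, "dz": 0, "rx": 0, "ry": 0, "rz": 0},
    {"fingers": 0.5, "dx": 0, "dy": 0, "dz": 0, "rx": 0, "ry": 0, "rz": -1},
    {"fingers": 0.5, "dx": 0, "dy": 0, "dz": 0, "rx": 0, "ry": 0, "rz": -1},
    {"fingers": 0.5, "dx": 0, "dy": 0, "dz": 0, "rx": 0, "ry": 0, "rz": -1},
    {"fingers": 0.5, "dx": 0, "dy": 0, "dz": 0, "rx": 0, "ry": 0, "rz": -1},
    {"fingers": 0.5, "dx": 0, "dy": 0, "dz": 0, "rx": 0, "ry": 0, "rz": -1},
    {"fingers": 0.5, "dx": 0, "dy": 0, "dz": 0, "rx": 0, "ry": 0, "rz": -1},
    {"fingers": 0.5, "dx": 0, "dy": 0, "dz": 0, "rx": 0, "ry": 0, "rz": -1},
    {"fingers": 0.5, "dx": 0, "dy": 0, "dz": 0, "rx": 0, "ry": 0, "rz": -1},
    {"fingers": 0.5, "dx": 0, "dy": 0, "dz": 0, "rx": 0, "ry": 0, "rz": -1},
    {"fingers": 0.5, "dx": 0, "dy": 0, "dz": 0, "rx": 0, "ry": 0, "rz": -1},
    {"fingers": 0.5, "dx": 0, "dy": 0, "dz": 0, "rx": 0, "ry": 0, "rz": -1},
    {"fingers": 0.5, "dx": 0, "dy": 0, "dz": 0, "rx": 0, "ry": 0, "rz": -1},
    {"fingers": 0.5, "dx": 0, "dy": 0, "dz": 0, "rx": 0, "ry": 0, "rz": -1},
    {"fingers": 0.5, "dx": 0, "dy": 0, "dz": 0, "rx": 0, "ry": 0, "rz": -1},
    {"fingers": 0.5, "dx": 0, "dy": 0, "dz": 0, "rx": 0, "ry": 0, "rz": -1},
    {"fingers": 0.5, "dx": 0, "dy": 0, "dz": 0, "rx": 0, "ry": 0, "rz": -1},
    {"fingers": 0.5, "dx": 0, "dy": 0, "dz": 0, "rx": 0, "ry": 0, "rz": 0},
  ],
)

```text
time_s: 19.15
ee_pos: [0.5778, -0.1712, 0.1281]
eef_rot: [[-0.093, -0.861, 0.5], [-0.995, 0.09, -0.029], [-0.02, -0.5, -0.866]]
ft_force: [-0.5, -0.5, -1.0]
width: 0.0454
gripper_force: 0.0
```

```bash
python3 - <<'E'
from h import *
import h
h.M=M=np.array([.577,-.1706,.1281])+CZ*.024
rep(-.025);print(M)
E
```

```text
t 19.15 J [ 71.835  33.622 -64.415 125.428  74.478  22.528 127.196] p [ 0.578 -0.171  0.128] w 0.045409312148113515 F tool [0.514 0.864 0.64 ] M tool [-0.518 -0.085  0.065]
axis dist mm -24.40135827673437 tilt fix units [-0.011 -0.006  0.   ] delta units to -0.025 [-0.017  0.025  0.02 ]
[ 0.565 -0.17   0.149]
```

Next I close and take the second sweep (80°).

>>> send_rows(
  increments=[
    {"fingers": 0, "dx": -0.02, "dy": 0.025, "dz": 0, "rx": 0, "ry": 0, "rz": 0},
    {"fingers": 0, "dx": 0, "dy": 0, "dz": 0, "rx": 0, "ry": 0, "rz": 0},
    {"fingers": 0, "dx": 0, "dy": 0, "dz": 0, "rx": 0, "ry": 0, "rz": 0},
    {"fingers": 0, "dx": 0, "dy": 0, "dz": 0, "rx": 0, "ry": 0, "rz": 0},
    {"fingers": 0, "dx": 0, "dy": 0, "dz": 0, "rx": 0, "ry": 0, "rz": 0.8},
    {"fingers": 0, "dx": 0, "dy": 0, "dz": 0, "rx": 0, "ry": 0, "rz": 0.9},
    {"fingers": 0, "dx": 0, "dy": 0, "dz": 0, "rx": 0, "ry": 0, "rz": 0.9},
    {"fingers": 0, "dx": 0, "dy": 0, "dz": 0, "rx": 0, "ry": 0, "rz": 0.9},
    {"fingers": 0, "dx": 0, "dy": 0, "dz": 0, "rx": 0, "ry": 0, "rz": 0.9},
    {"fingers": 0, "dx": 0, "dy": 0, "dz": 0, "rx": 0, "ry": 0, "rz": 0.9},
    {"fingers": 0, "dx": 0, "dy": 0, "dz": 0, "rx": 0, "ry": 0, "rz": 0.9},
    {"fingers": 0, "dx": 0, "dy": 0, "dz": 0, "rx": 0, "ry": 0, "rz": 0.9},
    {"fingers": 0, "dx": 0, "dy": 0, "dz": 0, "rx": 0, "ry": 0, "rz": 0.9},
    {"fingers": 0, "dx": 0, "dy": 0, "dz": 0, "rx": 0, "ry": 0, "rz": 0.9},
    {"fingers": 0, "dx": 0, "dy": 0, "dz": 0, "rx": 0, "ry": 0, "rz": 0.9},
    {"fingers": 0, "dx": 0, "dy": 0, "dz": 0, "rx": 0, "ry": 0, "rz": 0.9},
    {"fingers": 0, "dx": 0, "dy": 0, "dz": 0, "rx": 0, "ry": 0, "rz": 0},
  ],
)

```text
time_s: 20.57
ee_pos: [0.5776, -0.1704, 0.1281]
eef_rot: [[-0.75, -0.432, 0.5], [-0.514, 0.857, -0.03], [-0.416, -0.28, -0.865]]
ft_force: [4.6, -0.9, -2.9]
width: 0.0298
gripper_force: 30.0
```

```bash
python3 - <<'E'
from h import *
rep(-.025)
E
```

```text
t 20.5667 J [ 65.435  28.282 -55.419 125.667  66.486  16.27   78.573] p [ 0.578 -0.17   0.128] w 0.02977073254062946 F tool [-1.773 -1.912  4.804] M tool [-0.068  0.055  0.092]
axis dist mm -24.21728059277641 tilt fix units [-0.02   0.007 -0.   ] delta units to -0.025 [-0.037 -0.054  0.026]
```

>>> send_rows(
  increments=[
    {"fingers": 0, "dx": 0, "dy": 0, "dz": 0, "rx": 0, "ry": 0, "rz": 0.8},
    {"fingers": 0, "dx": 0, "dy": 0, "dz": 0, "rx": 0, "ry": 0, "rz": 0.8},
    {"fingers": 0, "dx": 0, "dy": 0, "dz": 0, "rx": 0, "ry": 0, "rz": 0.8},
    {"fingers": 0, "dx": 0, "dy": 0, "dz": 0, "rx": 0, "ry": 0, "rz": 0.8},
    {"fingers": 0, "dx": 0, "dy": 0, "dz": 0, "rx": 0, "ry": 0, "rz": 0.8},
    {"fingers": 0, "dx": 0, "dy": 0, "dz": 0, "rx": 0, "ry": 0, "rz": 0.8},
    {"fingers": 0, "dx": 0, "dy": 0, "dz": 0, "rx": 0, "ry": 0, "rz": 0.8},
    {"fingers": 0, "dx": 0, "dy": 0, "dz": 0, "rx": 0, "ry": 0, "rz": 0},
  ],
)

```text
time_s: 21.23
ee_pos: [0.5776, -0.1704, 0.1282]
eef_rot: [[-0.865, -0.032, 0.5], [-0.054, 0.998, -0.03], [-0.499, -0.053, -0.865]]
ft_force: [3.9, -0.5, -2.8]
width: 0.0297
gripper_force: 30.0
```

```bash
python3 - <<'E'
from h import *
rep(-.025)
E
```

```text
t 21.2333 J [ 61.801  26.17  -50.659 125.747  61.023  13.681  55.048] p [ 0.578 -0.17   0.128] w 0.029692411778352325 F tool [-1.904 -0.507  4.419] M tool [0.151 0.039 0.029]
axis dist mm -24.22293695044652 tilt fix units [-0.014  0.017 -0.   ] delta units to -0.025 [-0.055 -0.029  0.026]
```

About 144° so far, with no stop felt. I regrasp for a third sweep.

>>> send_rows(
  increments=[
    {"fingers": 0.5, "dx": 0, "dy": 0, "dz": 0, "rx": 0, "ry": 0, "rz": 0},
    {"fingers": 0.5, "dx": 0, "dy": 0, "dz": 0, "rx": 0, "ry": 0, "rz": 0},
    {"fingers": 0.5, "dx": 0, "dy": 0, "dz": 0, "rx": 0, "ry": 0, "rz": 0},
    {"fingers": 0.5, "dx": 0, "dy": 0, "dz": 0, "rx": 0, "ry": 0, "rz": -1},
    {"fingers": 0.5, "dx": 0, "dy": 0, "dz": 0, "rx": 0, "ry": 0, "rz": -1},
    {"fingers": 0.5, "dx": 0, "dy": 0, "dz": 0, "rx": 0, "ry": 0, "rz": -1},
    {"fingers": 0.5, "dx": 0, "dy": 0, "dz": 0, "rx": 0, "ry": 0, "rz": -1},
    {"fingers": 0.5, "dx": 0, "dy": 0, "dz": 0, "rx": 0, "ry": 0, "rz": -1},
    {"fingers": 0.5, "dx": 0, "dy": 0, "dz": 0, "rx": 0, "ry": 0, "rz": -1},
    {"fingers": 0.5, "dx": 0, "dy": 0, "dz": 0, "rx": 0, "ry": 0, "rz": -1},
    {"fingers": 0.5, "dx": 0, "dy": 0, "dz": 0, "rx": 0, "ry": 0, "rz": -1},
    {"fingers": 0.5, "dx": 0, "dy": 0, "dz": 0, "rx": 0, "ry": 0, "rz": -1},
    {"fingers": 0.5, "dx": 0, "dy": 0, "dz": 0, "rx": 0, "ry": 0, "rz": -1},
    {"fingers": 0.5, "dx": 0, "dy": 0, "dz": 0, "rx": 0, "ry": 0, "rz": -1},
    {"fingers": 0.5, "dx": 0, "dy": 0, "dz": 0, "rx": 0, "ry": 0, "rz": -1},
    {"fingers": 0.5, "dx": 0, "dy": 0, "dz": 0, "rx": 0, "ry": 0, "rz": -1},
    {"fingers": 0.5, "dx": 0, "dy": 0, "dz": 0, "rx": 0, "ry": 0, "rz": -1},
    {"fingers": 0.5, "dx": 0, "dy": 0, "dz": 0, "rx": 0, "ry": 0, "rz": -1},
    {"fingers": 0.5, "dx": 0, "dy": 0, "dz": 0, "rx": 0, "ry": 0, "rz": -1},
    {"fingers": 0.5, "dx": 0, "dy": 0, "dz": 0, "rx": 0, "ry": 0, "rz": 0},
  ],
)

```text
time_s: 22.9
ee_pos: [0.5765, -0.1701, 0.1274]
eef_rot: [[-0.115, -0.859, 0.499], [-0.993, 0.116, -0.029], [-0.033, -0.499, -0.866]]
ft_force: [-0.3, 0.2, 0.2]
width: 0.0458
gripper_force: 0.0
```

>>> send_rows(
  increments=[
    {"fingers": 0, "dx": 0, "dy": 0, "dz": 0, "rx": 0, "ry": 0, "rz": 0},
    {"fingers": 0, "dx": 0, "dy": 0, "dz": 0, "rx": 0, "ry": 0, "rz": 0},
    {"fingers": 0, "dx": 0, "dy": 0, "dz": 0, "rx": 0, "ry": 0, "rz": 0},
    {"fingers": 0, "dx": 0, "dy": 0, "dz": 0, "rx": 0, "ry": 0, "rz": 0},
    {"fingers": 0, "dx": 0, "dy": 0, "dz": 0, "rx": 0, "ry": 0, "rz": 0.8},
    {"fingers": 0, "dx": 0, "dy": 0, "dz": 0, "rx": 0, "ry": 0, "rz": 0.8},
    {"fingers": 0, "dx": 0, "dy": 0, "dz": 0, "rx": 0, "ry": 0, "rz": 0.8},
    {"fingers": 0, "dx": 0, "dy": 0, "dz": 0, "rx": 0, "ry": 0, "rz": 0.8},
    {"fingers": 0, "dx": 0, "dy": 0, "dz": 0, "rx": 0, "ry": 0, "rz": 0.8},
    {"fingers": 0, "dx": 0, "dy": 0, "dz": 0, "rx": 0, "ry": 0, "rz": 0},
  ],
  grip_force=40,
)

```text
time_s: 23.73
ee_pos: [0.5776, -0.1703, 0.1281]
eef_rot: [[-0.407, -0.764, 0.5], [-0.891, 0.454, -0.03], [-0.204, -0.458, -0.865]]
ft_force: [4.7, -0.6, -2.4]
width: 0.0293
gripper_force: 40.0
```

```bash
python3 - <<'E'
from h import *
rep(-.025)
E
```

```text
t 23.7333 J [ 70.515  32.294 -62.545 125.555  73.183  21.038 105.939] p [ 0.578 -0.17   0.128] w 0.029269590086695732 F tool [-0.908 -2.756  4.475] M tool [-0.125 -0.076  0.063]
axis dist mm -24.219737915894914 tilt fix units [-0.02  -0.004 -0.   ] delta units to -0.025 [-0.001 -0.066  0.026]
```

Total about 164°. I go on in smaller batches.

>>> send_rows(
  increments=[
    {"fingers": 0, "dx": 0, "dy": 0, "dz": 0, "rx": 0, "ry": 0, "rz": 0.6},
    {"fingers": 0, "dx": 0, "dy": 0, "dz": 0, "rx": 0, "ry": 0, "rz": 0.6},
    {"fingers": 0, "dx": 0, "dy": 0, "dz": 0, "rx": 0, "ry": 0, "rz": 0.6},
    {"fingers": 0, "dx": 0, "dy": 0, "dz": 0, "rx": 0, "ry": 0, "rz": 0.6},
    {"fingers": 0, "dx": 0, "dy": 0, "dz": 0, "rx": 0, "ry": 0, "rz": 0},
  ],
)

```text
time_s: 24.15
ee_pos: [0.5775, -0.1704, 0.1281]
eef_rot: [[-0.555, -0.665, 0.5], [-0.778, 0.627, -0.03], [-0.294, -0.406, -0.865]]
ft_force: [4.6, -0.3, -2.8]
width: 0.0293
gripper_force: 40.0
```

```bash
python3 - <<'E'
from h import *
rep(-.025)
E
```

```text
t 24.15 J [ 69.225  31.122 -60.66  125.583  71.537  19.658  95.166] p [ 0.578 -0.17   0.128] w 0.029260333959670252 F tool [-1.455 -2.106  4.761] M tool [-0.054  0.025  0.072]
axis dist mm -24.2224998069795 tilt fix units [-0.02   0.001 -0.   ] delta units to -0.025 [-0.016 -0.064  0.026]
```

>>> send_rows(
  increments=[
    {"fingers": 0, "dx": 0, "dy": 0, "dz": 0, "rx": 0, "ry": 0, "rz": 0.6},
    {"fingers": 0, "dx": 0, "dy": 0, "dz": 0, "rx": 0, "ry": 0, "rz": 0.6},
    {"fingers": 0, "dx": 0, "dy": 0, "dz": 0, "rx": 0, "ry": 0, "rz": 0.6},
    {"fingers": 0, "dx": 0, "dy": 0, "dz": 0, "rx": 0, "ry": 0, "rz": 0.6},
    {"fingers": 0, "dx": 0, "dy": 0, "dz": 0, "rx": 0, "ry": 0, "rz": 0},
  ],
)

```text
time_s: 24.57
ee_pos: [0.5782, -0.1697, 0.1286]
eef_rot: [[-0.678, -0.537, 0.502], [-0.634, 0.773, -0.029], [-0.372, -0.338, -0.865]]
ft_force: [5.0, -1.1, -0.3]
width: 0.0297
gripper_force: 40.0
```

```bash
python3 - <<'E'
from h import *
rep(-.025)
E
```

```text
t 24.5667 J [ 67.746  29.923 -58.647 125.602  69.696  18.216  84.585] p [ 0.578 -0.17   0.129] w 0.02966464132902256 F tool [-2.605 -3.416  2.851] M tool [ 0.102 -0.359 -0.551]
axis dist mm -24.09029313066071 tilt fix units [-0.024  0.021 -0.   ] delta units to -0.025 [ 0.005 -0.059  0.03 ]
```

The moment has jumped to −0.55 N m, so the stop is felt. One small nudge to confirm.

>>> send_rows(
  increments=[
    {"fingers": 0, "dx": 0, "dy": 0, "dz": 0, "rx": 0, "ry": 0, "rz": 0.4},
    {"fingers": 0, "dx": 0, "dy": 0, "dz": 0, "rx": 0, "ry": 0, "rz": 0},
    {"fingers": 0, "dx": 0, "dy": 0, "dz": 0, "rx": 0, "ry": 0, "rz": 0},
    {"fingers": 0, "dx": 0, "dy": 0, "dz": 0, "rx": 0, "ry": 0, "rz": 0},
  ],
)

```text
time_s: 24.9
ee_pos: [0.5783, -0.1696, 0.1287]
eef_rot: [[-0.696, -0.514, 0.502], [-0.608, 0.794, -0.029], [-0.383, -0.325, -0.865]]
ft_force: [4.5, 0.2, 0.3]
width: 0.0294
gripper_force: 40.0
```

```bash
python3 - <<'E'
from h import *
rep(-.025)
E
```

```text
t 24.9 J [ 67.524  29.75  -58.337 125.597  69.349  17.99   82.912] p [ 0.578 -0.17   0.129] w 0.029433287464865815 F tool [-3.358 -2.304  1.958] M tool [ 0.14  -0.544 -0.607]
axis dist mm -24.071812049412607 tilt fix units [-0.021  0.027 -0.   ] delta units to -0.025 [ 0.009 -0.059  0.031]
```

Stopped at −0.6 N m. I open and retract along the axis.

>>> send_rows(
  increments=[
    {"fingers": 0.6, "dx": 0, "dy": 0, "dz": 0, "rx": 0, "ry": 0, "rz": 0},
    {"fingers": 0.6, "dx": 0, "dy": 0, "dz": 0, "rx": 0, "ry": 0, "rz": 0},
    {"fingers": 0.6, "dx": 0, "dy": 0, "dz": 0, "rx": 0, "ry": 0, "rz": 0},
    {"fingers": 0.6, "dx": 0, "dy": 0, "dz": 0, "rx": 0, "ry": 0, "rz": 0},
    {"fingers": 0.6, "dx": 0, "dy": 0, "dz": -0.3, "rx": 0, "ry": 0, "rz": 0},
    {"fingers": 0.6, "dx": 0, "dy": 0, "dz": -0.6, "rx": 0, "ry": 0, "rz": 0},
    {"fingers": 0.6, "dx": 0, "dy": 0, "dz": -0.8, "rx": 0, "ry": 0, "rz": 0},
    {"fingers": 0.6, "dx": 0, "dy": 0, "dz": -0.8, "rx": 0, "ry": 0, "rz": 0},
    {"fingers": 0.6, "dx": 0, "dy": 0, "dz": -0.6, "rx": 0, "ry": 0, "rz": 0},
    {"fingers": 0.6, "dx": 0, "dy": 0, "dz": 0, "rx": 0, "ry": 0, "rz": 0},
    {"fingers": 0.6, "dx": 0, "dy": 0, "dz": 0, "rx": 0, "ry": 0, "rz": 0},
  ],
)

```text
time_s: 25.82
ee_pos: [0.5299, -0.1689, 0.2082]
eef_rot: [[-0.701, -0.509, 0.5], [-0.602, 0.798, -0.031], [-0.383, -0.323, -0.866]]
ft_force: [0.4, -0.1, -0.1]
width: 0.0548
gripper_force: 0.0
```

```bash
python3 - <<'E'
from h import *
rep(.07)
im=snapshot("wrist");sc=snapshot("scene");w=calibration("wrist")
u=proj(w,M).astype(int);print(u);x,y=max(0,min(440,u[0]-100)),max(0,min(250,u[1]-75));print(x,y)
m=np.hstack([cv2.resize(sc[165:210,240:300],(400,300),interpolation=cv2.INTER_CUBIC),cv2.resize(im[y:y+150,x:x+200],(400,300),interpolation=cv2.INTER_CUBIC)])
cv2.imwrite("pics/m6.png",cv2.convertScaleAbs(m[:,:,::-1],alpha=1.4))
for h in(0,.032):print((proj(w,M+CZ*h)-[x,y])*2+[400,0])
E
```

```text
t 25.8167 J [ 93.04   25.97  -84.545 127.469  48.97   26.292 102.386] p [ 0.53  -0.169  0.208] w 0.05481549969784554 F tool [-0.218 -0.247  0.34 ] M tool [-0.36   0.378  0.085]
axis dist mm 68.98229373806602 tilt fix units [-0.027 -0.014  0.   ] delta units to 0.07 [-0.089 -0.051 -0.034]
[323 217]
223 142
[601.2 150.4]
[600.6 184.2]
```

View pics/m6.png

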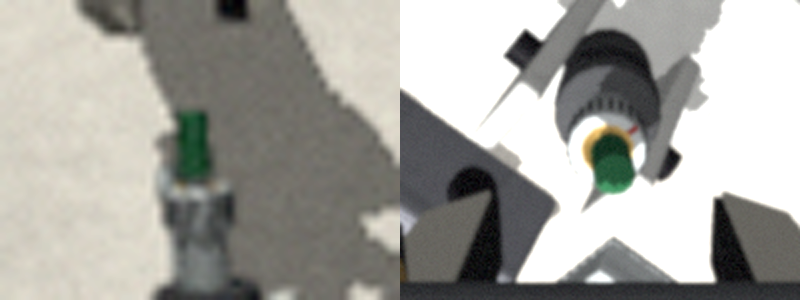

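The point stands home and straight in the collet. The red mark on the nut has turned about 185°, in agreement with the commanded sweeps, and the fingers are clear. I hand in.

```bash
python3 -c "
from cell import *
print(close_job())"
```

```text
the job is handed in; nothing more can be done
None
```

The job is handed in at about 26 s of the 72 s allowed: the green point is home in the collet, the nut was turned about 185° clockwise to its stop (0.6 N m felt), and the fingers are clear; the judge's result was not shown, and the jaws' grip force was not measured directly.

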